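# Clear the balance and set the check weight

## Robot

A 6-joint arm with a two-finger parallel gripper is mounted at the origin on the work surface. World frame = base frame: x ahead of the robot, y to its left, z up, the work surface at z = 0. Lengths are in mm, angles in degrees, forces in N, time in s.
With the tool pointing down it reaches from about 300 to 850 mm from the base axis. Payload 4.2 kg.
Tool frame: the origin (TCP) lies on the centre line of the jaws, within the pads' length; the fingertips stand 14 mm ahead of it and the grasp point (between the pads) lies 5 mm behind it; x points along the fingers, y is the direction in which the jaws open and shut, and the axes are right-handed (so a half turn about x gives the same grasp; the last joint's range is limited). The gripper opens to 91 mm and grips with 3 to 60 N. Pads are 32 mm wide; open, the fingers measure 118 mm over their backs; the gripper's body (76 mm by 178 mm) begins 60 mm behind the grasp point.
Start: joints at [-73.453, 18.312, 89.639, -0, 72.044, -1.146], TCP at [174.754, -547.816, 227.976] pointing down, gripper open.
Joint ranges: [-177.97, 177.97], [-48.28, 115.42], [12.27, 149.76], [-77.06, 257.06], [2.81, 150.46], [-146.56, 146.56]. Speed limits (degrees/s): [147.25, 147.25, 180, 180, 180, 180].

## Interface

Orientations are given as [roll, pitch, yaw] about the fixed x, y, z axes, in that order (R = Rz(yaw) Ry(pitch) Rx(roll)).
In Python, from workcell import readout, optics, env gives the robot as it stands.
- The arm moves only by the shell command python3 -m creep 'ROWS' [OPENING] [FORCE]. ROWS is JSON, a list of rows, each an object with "translation": the shift along the world's x, y, z in cm, a list of three; "delta_rot": the turn, a rotation vector about the world's x, y, z in rad, a list of three. In form: [{"translation": [dx, dy, dz], "delta_rot": [rx, ry, rz]}, ...]. A call has 1 to 5 rows; each row shifts and turns the commanded pose from where the row before left it; what a row does not reach is not made up. A row lasts 1/12 s, in which the tool goes at most 41.7 mm and 7.16 degrees, less where a joint would pass 70% of its speed; a pose out of reach is approached as far as the arm can. A call with a gripper value outside its range is refused whole. OPENING is the gripper's target within -1 to 1 (fully open at 1, half-way at 0, shut at -1), set as the call begins (- or left out, the last holds). The fingers move at their own pace and stop on an object; FORCE is the grip in N (left out, the last holds). Time passes only in rows, so rows that do not move let the fingers close. It gives the time, the measured TCP pose, the force and the opening at its end, in the units of the state.
- readout.state(): the state, without advancing time (a new reading comes with each control period).
- optics.grab_frame(name): name is "scene" or "top" or "wrist"; returns (picture, depth): 400x640x3 uint8, red, green, blue; 400x640 float32, mm along the optical axis (not along the pixel's ray), 0 where there is no reading.
- optics.camera_params(name): a dict with "mtx" (3x3 intrinsics, pixels), "k1" (the pictures are not rectified: a ray, as slopes to the right and down, at radius r is drawn at 1 + k1 r^2 times it, then the intrinsics apply), "R" (3x3) and "t" (3): a world point X has camera coordinates R X + t. Camera axes: x right, y down, z forward; pixel columns grow to the right and rows downward; lengths in mm; the calibration is good to about 2 mm. A picture is of the moment at which its call begins: read the wrist's pose just before it. camera_params takes no time and is no camera call; for the wrist camera it gives the pose at the moment of the call.
- env.job_done(): hands the job in, once; it reports no verdict.
The state is a dict: "time_s": time; "qpos": joint angles; "qvel": joint speeds; "effort": joint torques, N m; "ee_pos": TCP position; "ee_rot": TCP orientation; "force": force on the tool from outside, world axes, zero at the start; "torque": the same for the moment, N m; "gripper_width": finger opening in mm.
Only numpy, scipy, OpenCV 4.12 (cv2) and the standard library are available. Lean on these libraries where they do the work, as an engineer would, in place of code of your own. Each camera call takes 0.05 s, during which the arm holds its last target.

## Task

Get the balance ready for its check: first take the blue beaker off the pan and nest it upright in the orange cup, without shifting the cup from its spot, easing it in with a light push until it seats and no further. Then take the tall steel weight from the sloped rack and set it gently upright in the centre of the empty pan, never pressing or dropping it so hard that the pan is overloaded. Leave the short brass weight in the rack, and the bottle and the dishes, alone.

Things in the scene. Friction and masses are not known exactly. Their poses are not given: they have to be found in the camera images.
- pan_top (a point): centre of the upper face of the balance pan: a flat steel disc 140 mm across, 6 mm thick, 76 mm above the bench when empty, a grey ring 49 mm across marking its centre. It sinks with the pan. z up; x points from the balance's display panel (the robot's side) to the pan, away from the robot at yaw 0
- pan (a joint): how far the pan has sunk, in m: 0 empty, about 0.0007 with the beaker on it, about 0.005 (1 mm per newton) with the 0.5 kg weight; damped; above 0.013 is an overload, stop at 0.018
- balance: white laboratory balance, fixed, origin on the bench below the pan centre; housing 56 mm high, 180 mm wide (y), from 160 mm in front (-x) of the pan centre to 110 mm behind it, with a 65 mm high display panel along its -x edge
- beaker: blue tapered plastic beaker, about 0.1 kg, open top, 100 mm tall, outside diameter 35 mm at the foot and 63 mm at the rim, wall 4 mm, its lowest 30 mm solid; origin at the centre of its underside, z up to the rim. It starts upright on the pan
- holder: orange tapered cup, about 0.25 kg, loose, standing upright on the bench: 60 mm tall, mouth 47.5 mm inside and 58 mm outside, narrowing to 32 mm inside at its floor (5 mm up), on a round foot 64 mm across; origin at the centre of its underside, z up. Its inside has the taper of the blue beaker, which seats in it with its foot 15 to 18 mm above the cup's underside, so that some 56 mm of it stands out
- weight: tall steel check weight, about 0.5 kg (plus or minus 10 %): cylinder 38 mm across and 54 mm tall, above it a knob 26 mm across on a short neck, 74 mm in all; origin at the centre of its underside, z along its axis to the knob. It starts leaning 25 degrees from vertical in either place of the rack, its knob leaning towards the robot (the rack's -x)
- short_weight: short brass weight, 0.35 kg, bystander: cylinder 38 mm across and 36 mm tall, knob to 56 mm; origin at the centre of its underside, z along its axis; stands in the other place of the rack, leaning alike
- rack: grey fixed weight rack, 210 mm wide (y) and about 100 mm deep, origin on the bench under its middle. Its seat is a plane sloping 25 degrees (lower towards -x, the robot's side); the two places are at y = +50 and -50 mm, x = 0, 50 mm high. Each has a 36 mm wide, 22 mm high lip (at right angles to the seat) on the low side and 8 mm high rails 24 mm to the left and right of its centre. A weight comes out along its own axis
- bottle: amber bottle, bystander, 60 mm across and 110 mm tall, origin at the centre of its underside
- dishes: stack of four closed flat round dishes, bystander, 90 mm across and 60 mm tall, origin at the centre of its underside

How it is judged (in metres and radians):
On the way, in this order (a step that is already met when the one before it is completed fails the run):
1. the blue beaker is nested upright in the orange cup (horizontal distance between beaker and holder below 0.006 m and z of beaker in the frame of holder below 0.025 m and angle between beaker's own z axis and vertical below 0.1 rad and angle between holder's own z axis and vertical below 0.08 rad and height (world z) of holder below 0.006 m), for 0.2 s.
2. the steel weight stands upright in the centre of the pan (horizontal distance between weight and pan_top below 0.01 m and angle between weight's own z axis and vertical below 0.06 rad and z of weight in the frame of pan_top between -0.004 and 0.004 m and value of joint pan between 0.0032 and 0.0068 m), for 0.2 s.
At the end, for the whole second after the job is handed in: Blue beaker seated in the orange cup (axes within 6 mm, its underside under 25 mm above the cup's, tilt under 0.1 rad), cup upright on the bench; steel weight upright (0.06 rad) on the pan within 10 mm of its centre, pan sunk 3.2 to 6.8 mm; all released and at rest (all of step 1 and all of step 2 and linear speed of each of weight, beaker, holder below 0.02 m/s); the robot touches nothing.
It fails at once if the pan is overloaded (sunk more than 13 mm) (value of joint pan above 0.013 m).
It fails at once if beaker and cup are jammed together (more than 40 N between them) (contact force between beaker and holder above 40 N).
It fails at once if the orange cup is shifted more than 40 mm (distance of holder from where it was at the start of the episode above 0.04 m).
It fails at once if the short brass weight, the bottle or the dishes are disturbed (moved more than 20 mm) (distance of any of short_weight, bottle, dishes from where it was at the start of the episode above 0.02 m).
It also fails if it takes over 58 s, if anything falls off the work surface, if the arm or the gripper's body presses on something with over 40 N, if the wrist force passes 120 N, or if a joint passes its speed limit or range.

## Working session

There is one attempt and no reset: what is moved stays moved. The work goes in short steps, Python scripts to look and compute and a shell command to move; the robot and the scene stay as the last step left them, time stands still between calls to the robot, and variables do not carry over. Pictures are saved under pics/ and viewed, and the job is handed in when it is done.

```bash
ls; mkdir -p pics
cat > h.py <<'E'
import numpy as np, cv2, json
from workcell import readout, optics, env
def grab(n,save=None):
    p=optics.camera_params(n); im,d=optics.grab_frame(n)
    if save: cv2.imwrite('pics/'+save,cv2.cvtColor(im,cv2.COLOR_RGB2BGR))
    np.savez('/tmp/%s.npz'%n,im=im,d=d,**{k:np.array(v) for k,v in p.items()})
    return im,d,p
def load(n):
    z=np.load('/tmp/%s.npz'%n); return z['im'],z['d'],{k:z[k] for k in('mtx','k1','R','t')}
def slopes(p,uv):
    uv=np.asarray(uv,float).reshape(-1,1,2)
    return cv2.undistortPoints(uv,np.array(p['mtx'],float),np.array([float(p['k1']),0,0,0])).reshape(-1,2)
def plane(p,uv,z):
    s=slopes(p,uv); R=np.array(p['R']);t=np.array(p['t']).ravel()
    o=-R.T@t; d=np.c_[s,np.ones(len(s))]@R
    return o+d*((z-o[2])/d[:,2])[:,None]
def pts(p,d,uv):
    uv=np.asarray(uv); s=slopes(p,uv); z=d[uv[:,1].astype(int),uv[:,0].astype(int)]
    k=z>0; R=np.array(p['R']);t=np.array(p['t']).ravel()
    return ((np.c_[s,np.ones(len(s))]*z[:,None])[k]-t)@R
def st():
    s=readout.state(); print({k:np.round(s[k],2).tolist() for k in('time_s','qpos','ee_pos','ee_rot','force','gripper_width')})
E
python3 - <<'E'
from h import *
st()
for n in('scene','top'):
    im,d,p=grab(n,n+'0.png'); print(n,np.round(p['mtx'],1).tolist(),p['k1'],(-np.array(p['R']).T@np.array(p['t'])).round())
E
```

```text
pics
{'time_s': 0.0, 'qpos': [-73.45, 18.35, 89.71, -0.0, 72.04, -1.15], 'ee_pos': [174.61, -547.34, 227.12], 'ee_rot': [-90.15, 89.9, 107.54], 'force': [-0.11, -0.21, -0.72], 'gripper_width': 91.27}
scene [[436.8, 0.0, 321.9], [0.0, 436.8, 200.3], [0.0, 0.0, 1.0]] -0.05948951222875736 [1259.  532.  865.]
top [[392.3, 0.0, 315.4], [0.0, 392.3, 196.0], [0.0, 0.0, 1.0]] -0.09923532073367303 [ 468.   24. 1194.]
```

View pics/scene0.png

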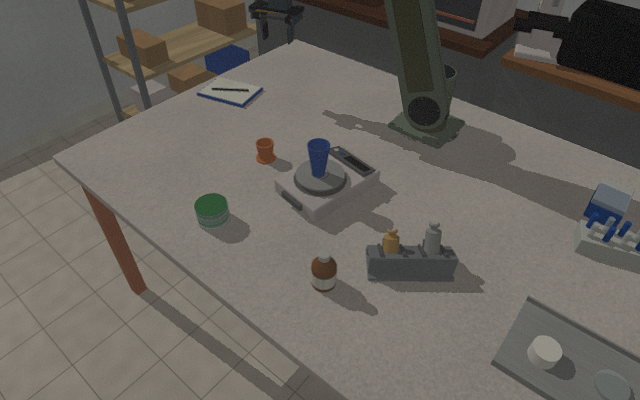

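View pics/top0.png

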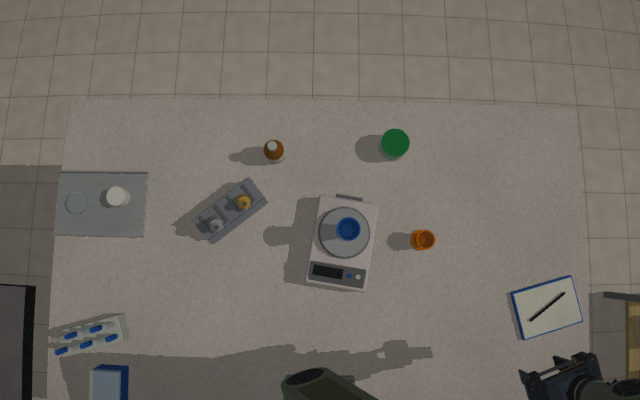

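The scene view shows the cup at (265,150), the beaker on the pan at (318,155) and the rack at (410,262), with the steel weight on the right at (432,238) and the brass one on the left. In the top view: beaker (348,230), cup (423,240), steel weight (215,222), brass weight (243,201), bottle (274,149), dishes (395,143).

Run:
```python
from h import *
def mask(im,lo,hi,roi):
    h=cv2.cvtColor(im,cv2.COLOR_RGB2HSV); m=cv2.inRange(h,lo,hi); r=np.zeros_like(m);x0,y0,x1,y1=roi;r[y0:y1,x0:x1]=255
    m&=r; n,l,s,c=cv2.connectedComponentsWithStats(m); i=1+s[1:,4].argmax(); return np.where(l==i,255,0).astype(np.uint8)
def cloud(n,m):
    im,d,p=load(n); v,u=np.nonzero(m); return pts(p,d,np.c_[u,v])
def circ(P):
    A=np.c_[2*P[:,:2],np.ones(len(P))]; x=np.linalg.lstsq(A,(P[:,:2]**2).sum(1),rcond=None)[0]; return x[:2].round(1),np.sqrt(x[2]+x[:2]@x[:2]).round(1)
T,S=load('top'),load('scene')
for nm,lo,hi,rt,rs,zr in(('beaker',(105,120,40),(125,255,255),(320,205,375,260),(290,130,345,185),175.3),('cup',(3,130,60),(18,255,255),(405,225,445,255),(245,130,285,170),60)):
    for n,L,r in(('top',T,rt),('scene',S,rs)):
        m=mask(L[0],lo,hi,r); P=cloud(n,m); print(nm,n,(m>0).sum(),'z',np.percentile(P[:,2],[1,50,98,100]).round(1))
        zt=np.percentile(P[:,2],99)
        Q=P[P[:,2]>zt-4]; print('  rim pts',len(Q),Q.mean(0).round(1),circ(Q))
        c=max(cv2.findContours(m,0,1)[0],key=cv2.contourArea).reshape(-1,2)
        W=plane(L[2],c,zr); print('  contour@rim',circ(W), (W.min(0)+W.max(0))[:2]/2)
# pan: from top, pixels with height ~ 76
for n,L,r in(('top',T,(300,190,390,300)),('scene',S,(270,140,385,215))):
    v,u=np.mgrid[r[1]:r[3],r[0]:r[2]]; uv=np.c_[u.ravel(),v.ravel()]; P=pts(L[2],L[1],uv)
    h=np.histogram(P[:,2],np.arange(-4,190,4)); print(n,'z hist',[(int(e),int(c)) for c,e in zip(*h) if c>20])
    Q=P[(P[:,2]>48)&(P[:,2]<63)]; 
    print(' housing minAreaRect',cv2.minAreaRect(Q[:,:2].astype(np.float32)))
    Q=P[(P[:,2]>71)&(P[:,2]<82)]; h=cv2.convexHull(Q[:,:2].astype(np.float32)).reshape(-1,2); print(' pan',len(Q),cv2.minEnclosingCircle(Q[:,:2].astype(np.float32)),circ(h), np.median(Q[:,2]))
# rack cloud
for n,L,r in(('top',T,(180,170,275,250)),('scene',S,(355,215,470,290))):
    v,u=np.mgrid[r[1]:r[3],r[0]:r[2]]; uv=np.c_[u.ravel(),v.ravel()]; P=pts(L[2],L[1],uv); Q=P[P[:,2]>20]
    print(n,'rack',len(Q),cv2.minAreaRect(P[(P[:,2]>15)&(P[:,2]<75)][:,:2].astype(np.float32)),Q[:,2].max())
    for o in Q[np.argsort(-Q[:,2])[:12]]: print(o.round(0),end=' ')
for n,L in(('top',T),('scene',S)):
    a=L[0][(170 if n=='top' else 210):(250 if n=='top' else 300),(170 if n=='top' else 350):(280 if n=='top' else 470)]
    cv2.imwrite('pics/z_%s.png'%n,cv2.cvtColor(cv2.resize(a,None,fx=6,fy=6,interpolation=cv2.INTER_CUBIC),cv2.COLOR_RGB2BGR))
```

```text
beaker top 429 z [ 83.7 136.5 177.9 179.5]
  rim pts 60 [522.4 -64.8 176.2] (array([528.2, -66. ]), np.float64(28.8))
  contour@rim (array([527.4, -65.9]), np.float64(29.2)) [527.32785848 -66.75172541]
beaker scene 524 z [ 81.4 152.1 175.9 177.6]
  rim pts 68 [528.9 -62.6 174.6] (array([529.4, -65.6]), np.float64(29.0))
  contour@rim (array([564.6, -35.3]), np.float64(55.5)) [564.96922607 -36.4999448 ]
cup top 409 z [ 1.6 22.6 62.5 65.4]
  rim pts 56 [ 506.3 -297.4   61. ] (array([ 506.3, -300.7]), np.float64(26.1))
  contour@rim (array([ 505.1, -292.2]), np.float64(32.2)) [ 503.38281708 -291.62984299]
cup scene 389 z [ 2.  39.  61.8 65.7]
  rim pts 44 [ 506.6 -300.    60.7] (array([ 508.4, -299.2]), np.float64(25.5))
  contour@rim (array([ 532.5, -273.1]), np.float64(48.9)) [ 531.97048674 -272.46938893]
top z hist [(-4, 1957), (0, 1945), (4, 186), (40, 30), (44, 87), (48, 181), (52, 1222), (56, 1243), (60, 364), (64, 331), (68, 334), (72, 855), (76, 491), (100, 35), (104, 85), (108, 22), (172, 71), (176, 37)]
 housing minAreaRect ((496.29833984375, -58.927490234375), (180.4854125976
[... 739 characters left out ...]
93.0)) 74.99342478810891
top rack 1812 ((582.9892578125, 274.2781677246094), (85.66635131835938, 209.15274047851562), 38.51753616333008) 122.15686411727674
[534. 300. 122.] [531. 303. 122.] [539. 295. 122.] [539. 290. 122.] [539. 298. 122.] [537. 293. 121.] [531. 301. 121.] [536. 301. 121.] [534. 304. 120.] [528. 304. 120.] [526. 301. 120.] [537. 299. 119.] scene rack 2813 ((592.5719604492188, 280.7746887207031), (83.70924377441406, 211.87762451171875), 37.432682037353516) 121.53446034115605
[539. 298. 122.] [534. 298. 121.] [537. 295. 121.] [540. 296. 121.] [529. 304. 120.] [535. 296. 120.] [536. 300. 120.] [538. 293. 120.] [539. 291. 120.] [525. 302. 120.] [531. 300. 120.] [532. 303. 119.]
```

```bash
ls pics; sed -n 1,5p h.py >/dev/null
```

```text
scene0.png
top0.png
z_scene.png
z_top.png
```

View pics/z_top.png

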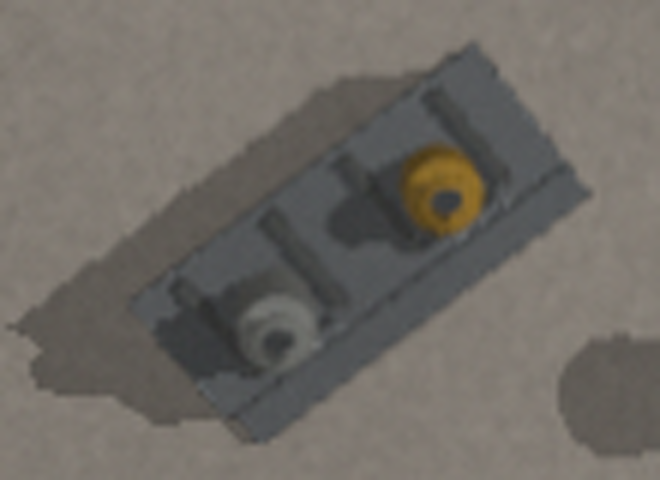

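View pics/z_scene.png

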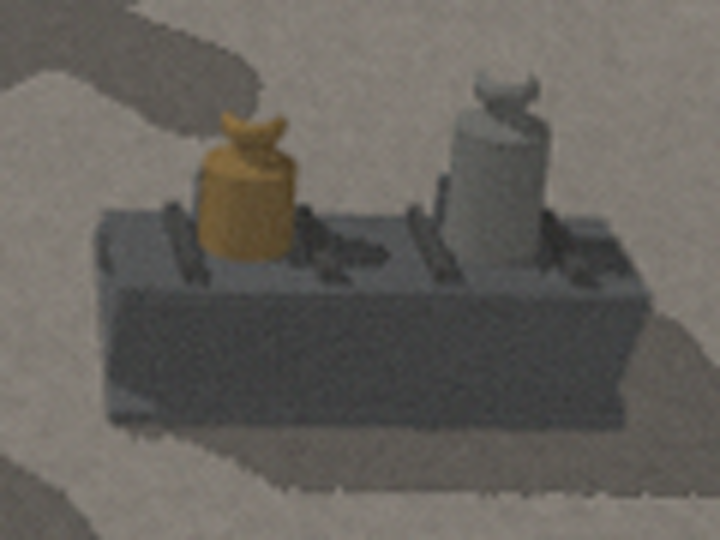

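```bash
cat >> h.py <<'E'
from scipy.spatial.transform import Rotation as Ro
def tool():
    s=readout.state(); R=Ro.from_euler('xyz',s['ee_rot'],degrees=True).as_matrix(); return np.array(s['ee_pos']),R
def goto(pos,xa,ya):
    "print remaining translation (cm) and rotvec for target tool x axis, y axis (either sign)"
    p,R=tool(); xa=np.array(xa,float);xa/=np.linalg.norm(xa)
    for sg in(1,-1):
        y=sg*np.array(ya,float); y-=y@xa*xa; y/=np.linalg.norm(y); T=np.c_[xa,y,np.cross(xa,y)]
        print('dcm',((np.array(pos)-p)/10).round(3),'rotvec',Ro.from_matrix(T@R.T).as_rotvec().round(3))
E
python3 - <<'E'
from h import *
p,R=tool(); print(R.round(2)); c=optics.camera_params('wrist'); Rc=np.array(c['R']); o=-Rc.T@np.array(c['t']); print('cam pos in tool',R.T@(o-p),'axis in tool',R.T@Rc[2])
E
```

```text
[[-0.    0.3  -0.95]
 [ 0.   -0.95 -0.3 ]
 [-1.   -0.   -0.  ]]
cam pos in tool [-157.46044479    0.73655867  -75.26136345] axis in tool [9.62852380e-01 6.07602696e-04 2.70027638e-01]
```

```bash
python3 -m creep '[{"translation":[3,2.4,0.5],"delta_rot":[0,0,0]},{"translation":[3,2.4,0.5],"delta_rot":[0,0,0]},{"translation":[3,2.4,0.5],"delta_rot":[0,0,0]},{"translation":[3,2.4,0.5],"delta_rot":[0,0,0]},{"translation":[3,2.4,0.5],"delta_rot":[0,0,0]}]' 1
python3 -m creep '[{"translation":[3,2.4,0.5],"delta_rot":[0,0,0]},{"translation":[3,2.4,0.5],"delta_rot":[0,0,0]},{"translation":[3,2.4,0.5],"delta_rot":[0,0,0]},{"translation":[3,2.4,0.5],"delta_rot":[0,0,0]},{"translation":[0,0,0],"delta_rot":[0,0,0]}]'
python3 - <<'E'
from h import *
st(); grab('wrist','w1.png')
E
```

```text
time_s: 0.52
ee_pos: [325.6, -426.4, 252.8]
ee_rot: [-72.7, 90.0, 124.9]
force: [0.3, -1.0, -0.2]
gripper_width: 91.3
time_s: 0.93
ee_pos: [449.6, -327.9, 273.4]
ee_rot: [-174.9, 89.8, 23.1]
force: [0.4, 0.2, -0.3]
gripper_width: 91.4
{'time_s': 0.93, 'qpos': [-37.41, 15.13, 87.61, 0.21, 77.15, 34.51], 'ee_pos': [449.56, -327.85, 273.43], 'ee_rot': [-174.94, 89.76, 23.09], 'force': [0.45, 0.23, -0.27], 'gripper_width': 91.37}
```

View pics/w1.png

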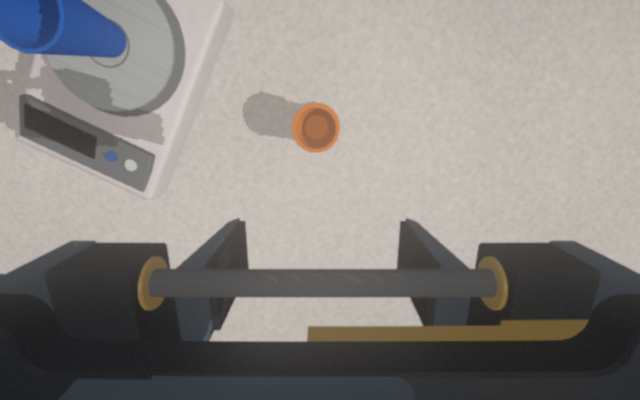

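The cup is at (316,127), directly ahead of the fingers. The pan with the beaker is at upper left.

```bash
cat >> h.py <<'E'
def mask(im,lo,hi,roi=(0,0,640,400)):
    h=cv2.cvtColor(im,cv2.COLOR_RGB2HSV); m=cv2.inRange(h,lo,hi); r=np.zeros_like(m);x0,y0,x1,y1=roi;r[y0:y1,x0:x1]=255
    m&=r; n,l,s,c=cv2.connectedComponentsWithStats(m); i=1+s[1:,4].argmax(); return np.where(l==i,255,0).astype(np.uint8)
def circ(P):
    A=np.c_[2*P[:,:2],np.ones(len(P))]; x=np.linalg.lstsq(A,(P[:,:2]**2).sum(1),rcond=None)[0]; return x[:2].round(1),np.sqrt(x[2]+x[:2]@x[:2]).round(1)
def cont(m): return max(cv2.findContours(m,0,1)[0],key=cv2.contourArea).reshape(-1,2)
E
python3 - <<'E'
from h import *
im,d,p=load('wrist')
m=mask(im,(3,120,60),(18,255,255)); c=cont(m)
W=plane(p,c,60); print((m>0).sum(),circ(W),(W.min(0)+W.max(0))/2,cv2.minEnclosingCircle(W[:,:2].astype(np.float32)))
P=pts(p,d,np.argwhere(m>0)[:,::-1]); Q=P[(P[:,2]>55)]; print(len(Q),np.percentile(P[:,2],[1,10,50,90,99]),circ(Q))
b=np.array(pts(p,d,np.array([[400,50],[500,150],[300,200]]))); print('bench z',b)
E
```

```text
1738 (array([ 505.4, -302. ]), np.float64(27.3)) [ 505.53110616 -301.91104461   60.        ] ((505.4849853515625, -302.187744140625), 28.03758430480957)
604 [ 4.40928669  5.51636038 39.80853898 61.05927461 62.17686147] (array([ 505.1, -302.2]), np.float64(25.3))
bench z [[ 629.68984991 -375.52779402    1.81276836]
 [ 554.29522029 -556.7063071     1.19341559]
 [ 398.35588964 -311.41703432    1.35351729]]
```

```bash
python3 -m creep '[{"translation":[0,3.8,0.5],"delta_rot":[0,0,0]},{"translation":[0,3.8,0.5],"delta_rot":[0,0,0]},{"translation":[0,3.8,0.5],"delta_rot":[0,0,0]},{"translation":[0,3.8,0.5],"delta_rot":[0,0,0]},{"translation":[0,3.8,0.5],"delta_rot":[0,0,0]}]' 1
python3 -m creep '[{"translation":[0,2,0.5],"delta_rot":[0,0,0]},{"translation":[0,0,0],"delta_rot":[0,0,0]},{"translation":[0,0,0],"delta_rot":[0,0,0]}]'
python3 - <<'E'
from h import *
st(); grab('wrist','w2.png')
E
```

```text
time_s: 1.4
ee_pos: [443.5, -141.1, 297.7]
ee_rot: [-9.3, 89.9, -171.7]
force: [0.5, 0.3, -0.7]
gripper_width: 91.1
time_s: 1.65
ee_pos: [444.3, -122.1, 303.0]
ee_rot: [71.6, 89.9, -90.7]
force: [-0.5, -0.5, 0.2]
gripper_width: 91.3
{'time_s': 1.65, 'qpos': [-16.75, 5.44, 95.63, -0.07, 78.91, 55.5], 'ee_pos': [444.25, -122.1, 303.0], 'ee_rot': [71.57, 89.93, -90.67], 'force': [-0.48, -0.47, 0.25], 'gripper_width': 91.28}
```

View pics/w2.png

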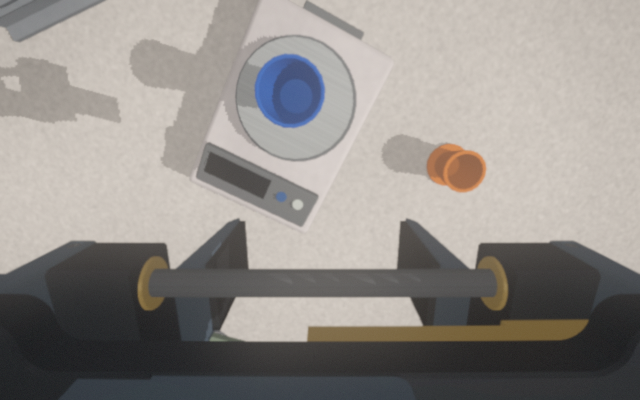

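The pan disc shows whole here, centred near (296,97) with a radius of about 60 px. The beaker rim is at (290,90) and the cup at (457,168).

Run:
```python
from h import *
im,d,p=load('wrist')
m=mask(im,(105,120,40),(125,255,255),(200,20,380,170)); c=cont(m)
W=plane(p,c,175.3); print('beaker',(m>0).sum(),circ(W),cv2.minEnclosingCircle(W[:,:2].astype(np.float32)))
P=pts(p,d,np.argwhere(m>0)[:,::-1]); Q=P[(P[:,2]>170)]; print(len(Q),circ(Q),Q[:,2].max())
# pan edge: radial max-gradient along rays from approx centre
g=cv2.GaussianBlur(cv2.cvtColor(im,cv2.COLOR_RGB2GRAY),(3,3),0).astype(float)
E=[]
for a in np.radians(np.arange(0,360,5)):
    r=np.arange(52,70,.5); u=296+r*np.cos(a); v=97+r*np.sin(a)
    s=cv2.remap(g.astype(np.float32),u.astype(np.float32)[None],v.astype(np.float32)[None],1)[0]; i=s.argmin(); E.append((u[i],v[i]))
W=plane(p,E,73); 
for _ in range(4):
    cc,R=circ(W); e=abs(np.hypot(*(W[:,:2]-cc).T)-R); W=W[e<max(3,2*np.median(e))]
print('pan',len(W),cc,R,e.mean())
m=mask(im,(3,120,60),(18,255,255),(400,120,520,210));
P=pts(p,d,np.argwhere(m>0)[:,::-1]); Q=P[(P[:,2]>54)];print('cup',len(Q),circ(Q),Q.mean(0))
# rack-seat etc later; housing
v,u=np.mgrid[0:240,180:400]; P=pts(p,d,np.c_[u.ravel(),v.ravel()]); Q=P[(P[:,2]>50)&(P[:,2]<60)]; print('housing',cv2.minAreaRect(Q[:,:2].astype(np.float32)))
Q=P[(P[:,2]>69)&(P[:,2]<80)&(np.hypot(P[:,0]-525,P[:,1]+64)<90)]; h=cv2.convexHull(Q[:,:2].astype(np.float32)).reshape(-1,2);print('pan depth',circ(h),np.median(Q[:,2]))
goto([523,-64,260],[0,0,-1],[.39,-.92,0])
```

```text
beaker 2489 (array([526.1, -66.6]), np.float64(29.6)) ((525.9330444335938, -66.59496307373047), 30.112815856933594)
849 (array([526.1, -67. ]), np.float64(28.3)) 178.8873841947404
pan 72 [521.7 -64. ] 71.2 0.32609049648471417
cup 540 (array([ 504.6, -300.4]), np.float64(25.5)) [ 505.61302648 -301.7556365    59.6950945 ]
housing ((492.8612365722656, -59.45538330078125), (179.8688201904297, 258.3139343261719), 81.31682586669922)
pan depth (array([522. , -63.8]), np.float64(69.8)) 75.7579966794959
dcm [ 7.868  5.878 -4.268] rotvec [ 0.001 -0.001  0.092]
dcm [ 7.868  5.878 -4.268] rotvec [-1.000e-03 -2.000e-03 -3.049e+00]
```

```bash
python3 -m creep '[{"translation":[2.7,1.8,-1.5],"delta_rot":[0,0,0]},{"translation":[2.7,1.9,-1.5],"delta_rot":[0,0,0]},{"translation":[2.75,1.8,-1.5],"delta_rot":[0,0,0]},{"translation":[0,0,-1.5],"delta_rot":[0,0,0]},{"translation":[0,0,0],"delta_rot":[0,0,0]}]' 1
python3 - <<'E'
from h import *
st(); goto([526.1,-66.7,145],[0,0,-1],[.30,-.95,0])
E
```

```text
time_s: 2.12
ee_pos: [525.3, -67.7, 238.6]
ee_rot: [-20.0, 89.5, 177.6]
force: [-1.0, -1.0, -0.7]
gripper_width: 91.2
{'time_s': 2.12, 'qpos': [-8.56, 14.07, 94.11, -0.05, 72.3, 63.79], 'ee_pos': [525.28, -67.75, 238.63], 'ee_rot': [-20.04, 89.52, 177.62], 'force': [-1.04, -0.99, -0.66], 'gripper_width': 91.21}
dcm [ 0.082  0.105 -9.363] rotvec [-0.    -0.008 -0.002]
dcm [ 0.082  0.105 -9.363] rotvec [ 1.300e-02 -1.000e-03  3.139e+00]
```

```bash
python3 -m creep '[{"translation":[0.05,0.05,-2.4],"delta_rot":[0,0,0]},{"translation":[0,0.03,-2.4],"delta_rot":[0,0,0]},{"translation":[0,0,-2.3],"delta_rot":[0,0,0]},{"translation":[0,0,-2.2],"delta_rot":[0,0,0]},{"translation":[0,0,0],"delta_rot":[0,0,0]}]' 1 
python3 -m creep '[{"translation":[0,0,0],"delta_rot":[0,0,0]},{"translation":[0,0,0],"delta_rot":[0,0,0]}]'
python3 - <<'E'
from h import *
st(); goto([526.1,-66.7,145],[0,0,-1],[.30,-.95,0])
E
```

```text
time_s: 2.53
ee_pos: [523.4, -67.5, 146.4]
ee_rot: [-21.2, 89.5, 176.3]
force: [0.2, -0.9, -0.8]
gripper_width: 91.1
time_s: 2.7
ee_pos: [527.5, -67.2, 151.5]
ee_rot: [145.9, 89.9, -16.5]
force: [0.1, -0.0, 1.0]
gripper_width: 91.2
{'time_s': 2.7, 'qpos': [-8.49, 17.94, 102.04, -0.02, 59.89, 63.91], 'ee_pos': [527.52, -67.24, 151.5], 'ee_rot': [145.94, 89.86, -16.45], 'force': [0.12, -0.02, 0.95], 'gripper_width': 91.17}
dcm [-0.142  0.054 -0.65 ] rotvec [ 0.001  0.002 -0.001]
dcm [-0.142  0.054 -0.65 ] rotvec [-4.00e-03  1.00e-03  3.14e+00]
```

```bash
for i in 1 2 3; do python3 -m creep '[{"translation":[0,0,0],"delta_rot":[0,0,0]}]' | grep -E "pos|force"; done
```

```text
ee_pos: [527.8, -66.9, 151.8]
force: [-0.4, 1.0, 0.4]
ee_pos: [527.6, -66.5, 151.6]
force: [0.5, 0.1, -0.5]
ee_pos: [527.3, -66.2, 151.2]
force: [-1.0, 0.2, -0.5]
```

```bash
python3 -m creep '[{"translation":[-0.1,0,-0.6],"delta_rot":[0,0,0]},{"translation":[0,0,0],"delta_rot":[0,0,0]},{"translation":[0,0,0],"delta_rot":[0,0,0]}]' 
python3 -m creep '[{"translation":[0,0,0],"delta_rot":[0,0,0]},{"translation":[0,0,0],"delta_rot":[0,0,0]},{"translation":[0,0,0],"delta_rot":[0,0,0]},{"translation":[0,0,0],"delta_rot":[0,0,0]},{"translation":[0,0,0],"delta_rot":[0,0,0]}]' -1 12
python3 -m creep '[{"translation":[0,0,0],"delta_rot":[0,0,0]},{"translation":[0,0,0],"delta_rot":[0,0,0]},{"translation":[0,0,0],"delta_rot":[0,0,0]},{"translation":[0,0,0],"delta_rot":[0,0,0]},{"translation":[0,0,0],"delta_rot":[0,0,0]}]'
```

```text
time_s: 3.2
ee_pos: [525.3, -65.9, 143.6]
ee_rot: [-19.4, 89.9, 178.4]
force: [-0.0, -0.2, 0.0]
gripper_width: 91.4
time_s: 3.62
ee_pos: [525.8, -65.9, 144.0]
ee_rot: [-110.0, 90.0, 87.7]
force: [0.8, 0.3, 0.6]
gripper_width: 61.9
time_s: 4.03
ee_pos: [525.7, -66.0, 144.0]
ee_rot: [111.8, 90.0, -50.5]
force: [-0.1, -0.2, 0.0]
gripper_width: 61.9
```

```bash
python3 -m creep '[{"translation":[0,0,0.5],"delta_rot":[0,0,0]},{"translation":[0,0,1],"delta_rot":[0,0,0]},{"translation":[0,0,1.5],"delta_rot":[0,0,0]},{"translation":[0,0,1],"delta_rot":[0,0,0]},{"translation":[0,0,0],"delta_rot":[0,0,0]}]'
python3 - <<'E'
from h import *
st(); 
im,_,_=grab('scene'); cv2.imwrite('pics/s2.png',cv2.cvtColor(cv2.resize(im[90:220,230:430],None,fx=4,fy=4),cv2.COLOR_RGB2BGR))
grab('wrist','w3.png')
E
```

```text
time_s: 4.45
ee_pos: [527.5, -66.3, 186.9]
ee_rot: [152.6, 89.7, -9.7]
force: [0.4, -0.4, 0.1]
gripper_width: 62.0
{'time_s': 4.45, 'qpos': [-8.4, 16.0, 99.23, -0.01, 64.42, 63.91], 'ee_pos': [527.48, -66.31, 186.93], 'ee_rot': [152.57, 89.66, -9.74], 'force': [0.36, -0.45, 0.08], 'gripper_width': 61.99}
```

View pics/s2.png

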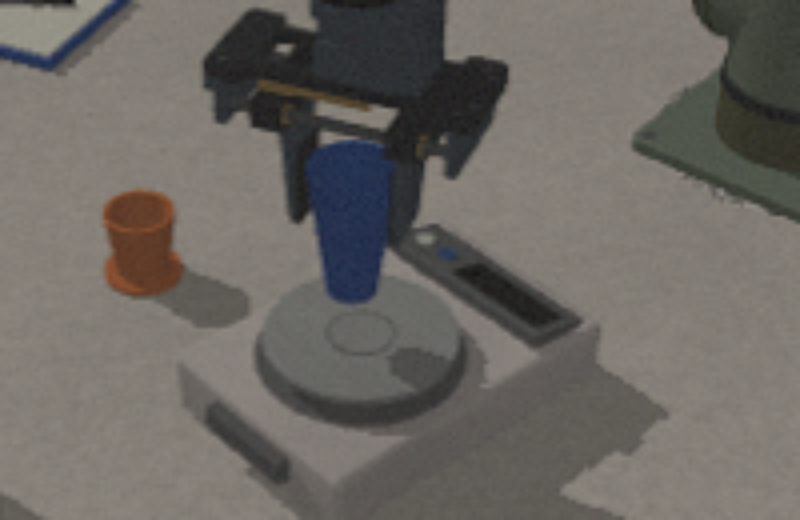

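View pics/w3.png

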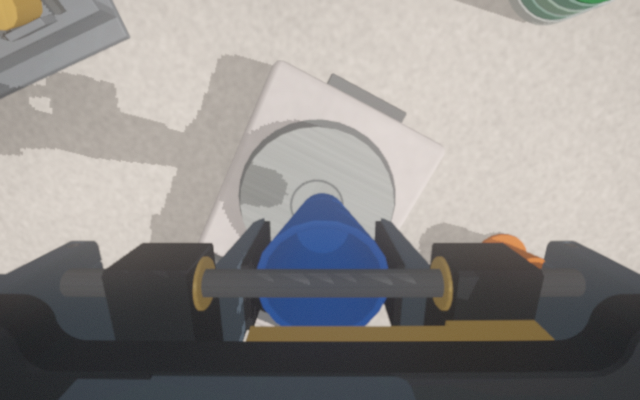

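The beaker is held and hangs upright, clear of the pan, and the ring is visible at (318,197) in the wrist view. Next I carry it above the cup.

```bash
python3 -m creep '[{"translation":[-0.2,-1.2,0],"delta_rot":[0,0,0]},{"translation":[-0.3,-2.5,0],"delta_rot":[0,0,0]},{"translation":[-0.3,-2.6,0],"delta_rot":[0,0,0]},{"translation":[-0.3,-2.6,0],"delta_rot":[0,0,0]},{"translation":[-0.2,-2.6,0],"delta_rot":[0,0,0]}]'
python3 -m creep '[{"translation":[-0.2,-2.6,0],"delta_rot":[0,0,0]},{"translation":[-0.2,-2.6,0],"delta_rot":[0,0,0]},{"translation":[-0.2,-2.6,0],"delta_rot":[0,0,0]},{"translation":[-0.2,-2.6,0],"delta_rot":[0,0,0]},{"translation":[-0.2,-1.6,0],"delta_rot":[0,0,0]}]'
python3 -m creep '[{"translation":[0,0,0],"delta_rot":[0,0,0]},{"translation":[0,0,0],"delta_rot":[0,0,0]},{"translation":[0,0,0],"delta_rot":[0,0,0]},{"translation":[0,0,0],"delta_rot":[0,0,0]},{"translation":[0,0,0],"delta_rot":[0,0,0]}]'
python3 - <<'E'
from h import *
for n in('scene','top'):
    im,d,p=grab(n); 
    mb=mask(im,(105,120,40),(125,255,255),(230,60,320,165) if n=='scene' else (395,180,460,270)); mc=mask(im,(3,120,60),(18,255,255),(230,100,300,180) if n=='scene' else(395,200,460,270))
    P=pts(p,d,np.argwhere(mc>0)[:,::-1]); Q=P[P[:,2]>56]; print(n,'cup',(mc>0).sum(),len(Q),circ(Q),Q.mean(0))
    P=pts(p,d,np.argwhere(mb>0)[:,::-1]); print('beaker',(mb>0).sum(),np.percentile(P[:,2],[2,50,98]))
    for lo,hi in((115,135),(135,155),(155,185),(190,230)):
        Q=P[(P[:,2]>lo)&(P[:,2]<hi)]; 
        if len(Q)>8: print(lo,len(Q),Q.mean(0).round(1),circ(Q))
    if n=='scene': cv2.imwrite('pics/s3.png',cv2.cvtColor(cv2.resize(im[60:190,170:370],None,fx=4,fy=4),cv2.COLOR_RGB2BGR))
    else: cv2.imwrite('pics/t3.png',cv2.cvtColor(cv2.resize(im[170:300,360:520],None,fx=4,fy=4),cv2.COLOR_RGB2BGR))
im,d,p=grab('wrist','w4.png')
st()
E
```

```text
time_s: 4.97
ee_pos: [511.6, -182.7, 183.1]
ee_rot: [-21.9, 89.9, 175.8]
force: [0.2, -0.2, -1.1]
gripper_width: 61.6
time_s: 5.38
ee_pos: [501.5, -304.1, 182.9]
ee_rot: [3.0, 89.9, -159.4]
force: [0.5, 0.4, -0.3]
gripper_width: 61.8
time_s: 5.8
ee_pos: [502.8, -300.1, 183.9]
ee_rot: [-62.8, 90.0, 134.9]
force: [-0.1, 0.2, -0.5]
gripper_width: 62.0
scene cup 404 76 (array([ 507.6, -299.9]), np.float64(25.7)) [ 508.20255048 -300.53495838   59.56380973]
beaker 460 [118.16967604 191.04254601 216.23440778]
115 40 [ 515.  -289.2  126. ] (array([ 509.1, -295.9]), np.float64(13.2))
135 53 [ 518.1 -288.6  146.1] (array([ 507.9, -296.8]), np.float64(17.3))
155 98 [ 520.3 -286.5  170.5] (array([ 505.8, -298.4]), np.float64(22.8))
190 234 [ 507.5 -303.7  204.2] (array([ 505.3, -299.5]), np.float64(27.7))Traceback (most recent call last):
  File "<stdin>", line 4, in <module>
  File "h.py", line 34, in mask
    m&=r; n,l,s,c=cv2.connectedComponentsWithStats(m); i=1+s[1:,4].argmax(); return np.where(l==i,255,0).astype(np.uint8)
                                                           ~~~~~~~~~~~~~~^^
ValueError: attempt to get argmax of an empty sequence
```

View pics/s3.png

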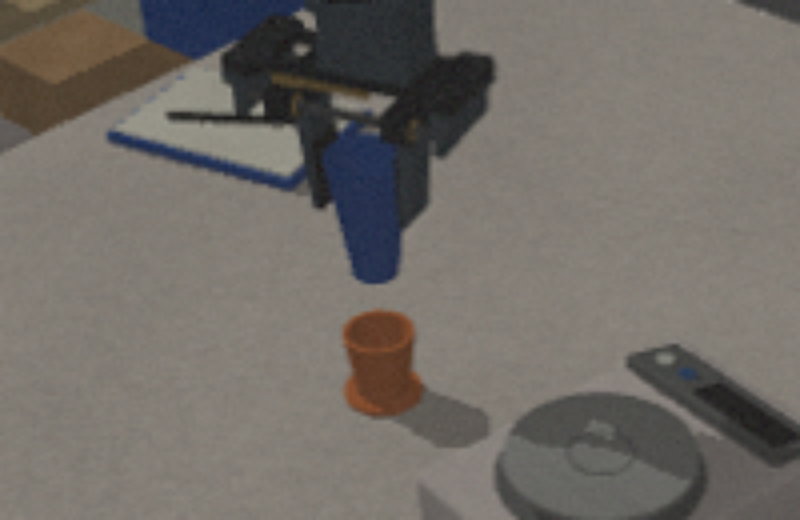

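```bash
cat > m.py <<'E'
from h import *
im,d,p=grab('scene')
def midline(m,zs,name):
    # per-row silhouette midpoints -> rays; print px line
    out=[]
    for v in np.unique(np.nonzero(m)[0]):
        u=np.nonzero(m[v])[0]; out.append((v,(u.min()+u.max())/2,u.max()-u.min()+1))
    return np.array(out)
mb=mask(im,(105,120,40),(125,255,255),(230,60,320,165)); mc=mask(im,(3,120,60),(18,255,255),(230,100,300,180))
M=midline(mb,0,'b'); k=M[:,0]>=102; a=np.polyfit(M[k,0],M[k,1],1); print('beaker mid u=a v+b',a, 'foot row',M[-1])
C=midline(mc,0,'c'); print('cup rows',C[:3].tolist(),C[-3:].tolist())
# expected vertical projection direction at cup location
R=np.array(p['R']);t=np.array(p['t']);K=np.array(p['mtx'])
def proj(X): 
    c=R@np.array(X)+t; s=c[:2]/c[2]; s=s*(1+p['k1']*(s@s)); return K[:2,:2]@s+K[:2,2]
q0,q1=proj([507,-300,118]),proj([507,-300,200]); print('vertical slope du/dv',(q1-q0)[0]/(q1-q0)[1],q0,q1)
P=pts(p,d,np.argwhere(mc>0)[:,::-1]); Q=P[P[:,2]>56]; print('cup',circ(Q))
P=pts(p,d,np.argwhere(mb>0)[:,::-1])
for lo,hi in((112,135),(135,155),(155,185)):
    Q=P[(P[:,2]>lo)&(P[:,2]<hi)]; print(lo,len(Q),Q.mean(0).round(1),circ(Q))
im,d,p=grab('wrist','w4b.png'); st()
E
python3 m.py
```

```text
beaker mid u=a v+b [1.44581281e-01 2.44763054e+02] foot row [130. 263.   3.]
cup rows [[138.0, 265.0, 9.0], [139.0, 264.5, 14.0], [140.0, 264.5, 16.0]] [[161.0, 265.0, 15.0], [162.0, 265.0, 11.0], [163.0, 265.0, 7.0]]
vertical slope du/dv 0.08969112829490328 [262.98688245 127.07665569] [260.85957015 103.35845367]
cup (array([ 506.9, -300. ]), np.float64(25.3))
112 37 [ 516.4 -289.5  126.3] (array([ 510.5, -294.5]), np.float64(12.5))
135 54 [ 518.  -287.7  145.2] (array([ 508.1, -296.2]), np.float64(16.8))
155 98 [ 520.3 -287.4  170.4] (array([ 504.2, -300.9]), np.float64(25.1))
{'time_s': 6.0, 'qpos': [-31.98, 21.0, 92.14, -0.0, 66.85, 40.28], 'ee_pos': [502.9, -300.5, 184.09], 'ee_rot': [116.08, 89.99, -46.18], 'force': [0.28, -0.04, -0.94], 'gripper_width': 61.93}
```

View pics/w4b.png

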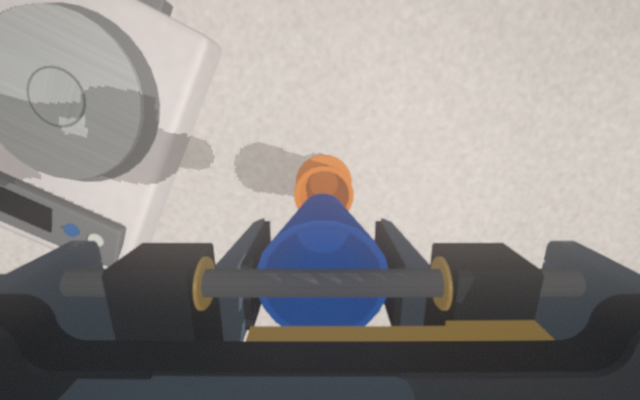

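Run:
```python
from h import *
im,d,p=load('wrist'); R=np.array(p['R']);t=np.array(p['t']);K=np.array(p['mtx'])
def proj(X): 
    c=R@np.array(X)+t; s=c[:2]/c[2]; s=s*(1+float(p['k1'])*(s@s)); return K[:2,:2]@s+K[:2,2]
pos,T=tool(); f=-T[:,2]; print('fwd',f)
m=mask(im,(105,120,30),(125,255,255),(240,150,400,330)); v,u=np.nonzero(m); print('apex row',v.min(), 'at',u[v==v.min()].mean(),'bbox',u.min(),u.max(),v.max())
for tilt in(0,.03,.06,.09):
    ax=np.array([0,0,1])*np.cos(tilt)-f*np.sin(tilt); piv=pos+[0,0,27]
    foot=piv-96*ax; rim=piv+4*ax
    print(tilt,'foot far',proj(foot+17.5*f),'rim far',proj(rim+31.5*f),'foot',foot)
# cup in wrist: fit circle from visible far rim arc
mc=mask(im,(3,120,60),(18,255,255),(260,140,390,230)); c=cont(mc); W=plane(p,c,60); print('cup contour bbox',c.min(0),c.max(0))
P=pts(p,d,np.argwhere(mc>0)[:,::-1]); Q=P[P[:,2]>55]; print(circ(Q),len(Q))
```

```text
fwd [9.52440643e-01 3.04724159e-01 8.62552967e-05]
apex row 220 at 317.875 bbox 258 387 268
0 foot far [321.23253715 193.03685067] rim far [320.68401278 218.61599241] foot [ 502.90048344 -300.49729247  115.08511091]
0.03 foot far [321.22626425 189.38075187] rim far [320.68461131 218.87486003] foot [ 505.64310106 -299.61981852  115.12855605]
0.06 foot far [321.21970548 185.72787108] rim far [320.68524105 219.13064608] foot [ 508.3832505  -298.74313425  115.25835561]
0.09 foot far [321.21285647 182.07770376] rim far [320.68590136 219.38310348] foot [ 511.11846583 -297.86802859  115.47439278]
cup contour bbox [295 155] [352 208]
(array([ 505.8, -301.8]), np.float64(25.1)) 599
```

Wrist view: the cup is at (323,180) and the beaker foot's far edge at row 195, against 193 expected for an upright beaker, so it hangs upright. I need to shift about (+3,-1) mm, then descend.

```bash
python3 -m creep '[{"translation":[0.3,-0.1,-1],"delta_rot":[0,0,0]},{"translation":[0,0,-1.5],"delta_rot":[0,0,0]},{"translation":[0,0,-1],"delta_rot":[0,0,0]},{"translation":[0,0,0],"delta_rot":[0,0,0]},{"translation":[0,0,0],"delta_rot":[0,0,0]}]'
python3 -m creep '[{"translation":[0,0,0],"delta_rot":[0,0,0]},{"translation":[0,0,0],"delta_rot":[0,0,0]},{"translation":[0,0,0],"delta_rot":[0,0,0]},{"translation":[0,0,0],"delta_rot":[0,0,0]}]'
python3 - <<'E'
from h import *
st()
im,_,_=grab('scene'); cv2.imwrite('pics/s4.png',cv2.cvtColor(cv2.resize(im[80:180,210:330],None,fx=6,fy=6,interpolation=cv2.INTER_CUBIC),cv2.COLOR_RGB2BGR))
grab('wrist','w5.png')
E
```

```text
time_s: 6.42
ee_pos: [505.4, -301.7, 148.0]
ee_rot: [-47.6, 89.9, 150.1]
force: [0.7, -0.3, -1.7]
gripper_width: 61.8
time_s: 6.75
ee_pos: [506.0, -302.2, 149.5]
ee_rot: [126.5, 89.9, -35.8]
force: [0.2, -0.1, -1.7]
gripper_width: 62.1
{'time_s': 6.75, 'qpos': [-31.96, 22.9, 94.5, -0.01, 62.53, 40.35], 'ee_pos': [506.0, -302.17, 149.54], 'ee_rot': [126.47, 89.93, -35.83], 'force': [0.25, -0.06, -1.72], 'gripper_width': 62.13}
```

View pics/s4.png

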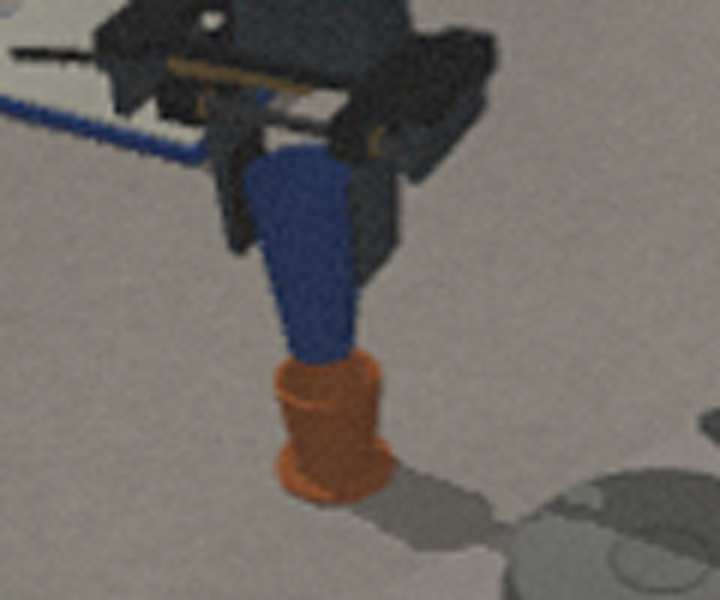

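View pics/w5.png

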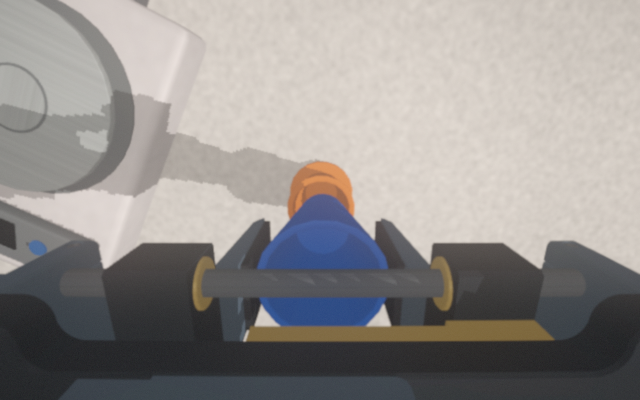

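Both views show the foot just above the cup and centred to within about 2 mm (cup columns 290–353 in the wrist view, foot apex at 322). I continue down, watching the force.

```bash
python3 -m creep '[{"translation":[0,0,-1],"delta_rot":[0,0,0]},{"translation":[0,0,-1],"delta_rot":[0,0,0]},{"translation":[0,0,-1],"delta_rot":[0,0,0]},{"translation":[0,0,0],"delta_rot":[0,0,0]},{"translation":[0,0,0],"delta_rot":[0,0,0]}]'
python3 -m creep '[{"translation":[0,0,-0.4],"delta_rot":[0,0,0]},{"translation":[0,0,-0.4],"delta_rot":[0,0,0]},{"translation":[0,0,0],"delta_rot":[0,0,0]},{"translation":[0,0,0],"delta_rot":[0,0,0]},{"translation":[0,0,0],"delta_rot":[0,0,0]}]'
```

```text
time_s: 7.27
ee_pos: [505.1, -301.6, 117.6]
ee_rot: [-47.4, 89.8, 150.3]
force: [1.1, -0.5, -2.0]
gripper_width: 62.0
time_s: 7.68
ee_pos: [505.9, -302.1, 111.2]
ee_rot: [118.8, 90.0, -43.5]
force: [0.2, -0.5, -1.0]
gripper_width: 62.0
```

```bash
for i in 1 2 3; do python3 -m creep '[{"translation":[0,0,-0.25],"delta_rot":[0,0,0]},{"translation":[0,0,-0.25],"delta_rot":[0,0,0]},{"translation":[0,0,0],"delta_rot":[0,0,0]},{"translation":[0,0,0],"delta_rot":[0,0,0]}]' | grep -E "pos|force"; done
python3 - <<'E'
from h import *
im,_,_=grab('scene'); cv2.imwrite('pics/s5.png',cv2.cvtColor(cv2.resize(im[80:180,210:330],None,fx=6,fy=6,interpolation=cv2.INTER_CUBIC),cv2.COLOR_RGB2BGR))
E
```

```text
ee_pos: [505.6, -301.9, 105.8]
force: [-0.0, 0.4, -1.2]
ee_pos: [505.6, -301.9, 100.7]
force: [-0.0, 0.4, -1.0]
ee_pos: [505.6, -302.0, 95.7]
force: [-0.1, -0.2, -1.1]
```

View pics/s5.png

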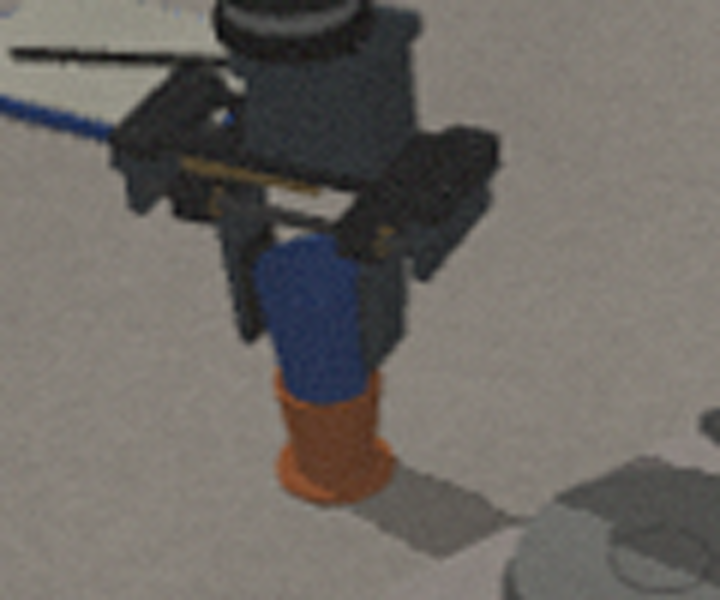

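The beaker is inside the cup, with its lower edge behind the cup's front rim at (325,400) and the cup upright. Now 1–2 mm steps, stopping when the push builds up.

```bash
for i in 1 2; do python3 -m creep '[{"translation":[0,0,-0.2],"delta_rot":[0,0,0]},{"translation":[0,0,0],"delta_rot":[0,0,0]},{"translation":[0,0,0],"delta_rot":[0,0,0]}]' | grep -E "pos|force"; done; python3 -m creep '[{"translation":[0,0,-0.15],"delta_rot":[0,0,0]},{"translation":[0,0,0],"delta_rot":[0,0,0]},{"translation":[0,0,0],"delta_rot":[0,0,0]}]' | grep -E "pos|force"
```

```text
ee_pos: [505.6, -301.9, 93.8]
force: [-0.9, 0.9, -0.8]
ee_pos: [505.5, -301.8, 91.8]
force: [-0.4, 1.1, -0.8]
ee_pos: [505.6, -301.9, 90.3]
force: [-0.9, 1.7, -2.5]
```

```bash
python3 -m creep '[{"translation":[0,0,-0.1],"delta_rot":[0,0,0]},{"translation":[0,0,0],"delta_rot":[0,0,0]},{"translation":[0,0,0],"delta_rot":[0,0,0]}]' | grep -E "pos|force|width"
```

```text
ee_pos: [505.7, -302.0, 89.4]
force: [-0.8, 0.7, -0.2]
gripper_width: 61.9
```

```bash
for i in 1 2; do python3 -m creep '[{"translation":[0,0,-0.1],"delta_rot":[0,0,0]},{"translation":[0,0,0],"delta_rot":[0,0,0]},{"translation":[0,0,0],"delta_rot":[0,0,0]}]' | grep -E "pos|force|width"; done
```

```text
ee_pos: [505.7, -302.0, 88.4]
force: [-0.9, 1.7, -0.4]
gripper_width: 61.7
ee_pos: [505.7, -301.9, 87.5]
force: [-1.2, 2.2, 1.9]
gripper_width: 61.9
```

```bash
python3 -m creep '[{"translation":[0,0,-0.1],"delta_rot":[0,0,0]},{"translation":[0,0,0],"delta_rot":[0,0,0]},{"translation":[0,0,0],"delta_rot":[0,0,0]}]' | grep -E "pos|force|width"
```

```text
ee_pos: [505.8, -301.8, 86.9]
force: [-1.9, 3.2, 4.7]
gripper_width: 61.9
```

```bash
python3 -m creep '[{"translation":[-0.05,0.1,-0.05],"delta_rot":[0,0,0]},{"translation":[0,0,0],"delta_rot":[0,0,0]},{"translation":[0,0,0],"delta_rot":[0,0,0]}]' | grep -E "pos|force|width"
python3 - <<'E'
from h import *
im,_,_=grab('scene'); cv2.imwrite('pics/s6.png',cv2.cvtColor(cv2.resize(im[80:180,210:330],None,fx=6,fy=6,interpolation=cv2.INTER_CUBIC),cv2.COLOR_RGB2BGR))
st()
E
```

```text
ee_pos: [505.5, -301.2, 86.6]
force: [-0.4, 2.0, 5.3]
gripper_width: 61.9
{'time_s': 10.78, 'qpos': [-31.91, 26.37, 99.07, -0.02, 54.49, 40.41], 'ee_pos': [505.49, -301.28, 86.57], 'ee_rot': [117.48, 89.93, -44.82], 'force': [-1.05, 2.29, 4.22], 'gripper_width': 61.86}
```

View pics/s6.png

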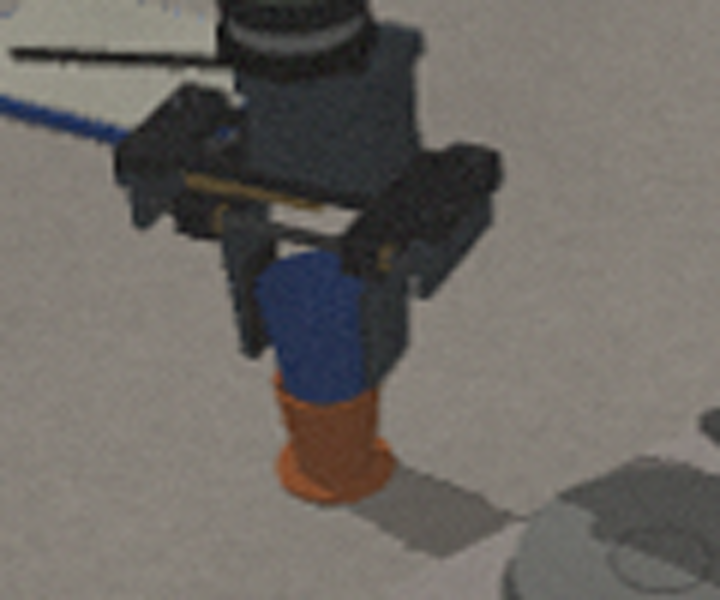

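```bash
python3 -m creep '[{"translation":[0,0.05,-0.1],"delta_rot":[0,0,0]},{"translation":[0,0,0],"delta_rot":[0,0,0]},{"translation":[0,0,0],"delta_rot":[0,0,0]}]' | grep -E "pos|force|width"
```

```text
ee_pos: [505.6, -301.1, 86.2]
force: [-3.3, 1.7, 9.0]
gripper_width: 62.0
```

```bash
python3 -m creep '[{"translation":[0,0.05,-0.1],"delta_rot":[0,0,0]},{"translation":[0,0,0],"delta_rot":[0,0,0]},{"translation":[0,0,0],"delta_rot":[0,0,0]}]' | grep -E "pos|force|width"
```

```text
ee_pos: [505.9, -301.1, 86.0]
force: [-3.5, 1.5, 12.0]
gripper_width: 62.0
```

It has seated: the push rises to 12 N with almost no travel. Release and look.

```bash
python3 -m creep '[{"translation":[0,0,0.15],"delta_rot":[0,0,0]},{"translation":[0,0,0],"delta_rot":[0,0,0]}]' | grep -E "pos|force|width"
python3 -m creep '[{"translation":[0,0,0],"delta_rot":[0,0,0]},{"translation":[0,0,0],"delta_rot":[0,0,0]},{"translation":[0,0,0],"delta_rot":[0,0,0]},{"translation":[0,0,0],"delta_rot":[0,0,0]},{"translation":[0,0,0],"delta_rot":[0,0,0]}]' 1 | grep -E "pos|force|width"
python3 -m creep '[{"translation":[0,0,1],"delta_rot":[0,0,0]},{"translation":[0,0,2.5],"delta_rot":[0,0,0]},{"translation":[0,0,3],"delta_rot":[0,0,0]},{"translation":[0,0,3],"delta_rot":[0,0,0]},{"translation":[0,0,3],"delta_rot":[0,0,0]}]' 
python3 -m creep '[{"translation":[-2,1,3],"delta_rot":[0,0,0]},{"translation":[-2,1,3],"delta_rot":[0,0,0]},{"translation":[0,0,0],"delta_rot":[0,0,0]},{"translation":[0,0,0],"delta_rot":[0,0,0]},{"translation":[0,0,0],"delta_rot":[0,0,0]}]'
python3 - <<'E'
from h import *
im,_,_=grab('scene'); cv2.imwrite('pics/s7.png',cv2.cvtColor(cv2.resize(im[80:180,210:330],None,fx=6,fy=6,interpolation=cv2.INTER_CUBIC),cv2.COLOR_RGB2BGR))
im,d,p=grab('wrist','w7.png'); st()
E
```

```text
ee_pos: [505.7, -301.0, 86.1]
force: [-2.3, -0.6, 5.6]
gripper_width: 61.9
ee_pos: [505.2, -300.0, 85.1]
force: [0.6, 0.6, -1.0]
gripper_width: 90.3
time_s: 12.28
ee_pos: [505.1, -299.9, 212.5]
ee_rot: [125.9, 90.0, -36.4]
force: [0.2, -0.7, 0.5]
gripper_width: 91.3
time_s: 12.7
ee_pos: [465.2, -280.0, 270.6]
ee_rot: [126.8, 90.0, -35.5]
force: [-0.2, 0.1, 0.4]
gripper_width: 90.9
{'time_s': 12.8, 'qpos': [-32.25, 14.11, 89.61, -0.0, 76.41, 40.06], 'ee_pos': [465.11, -279.89, 269.19], 'ee_rot': [-48.63, 89.87, 149.06], 'force': [-0.48, -0.11, 0.03], 'gripper_width': 90.89}
```

View pics/s7.png

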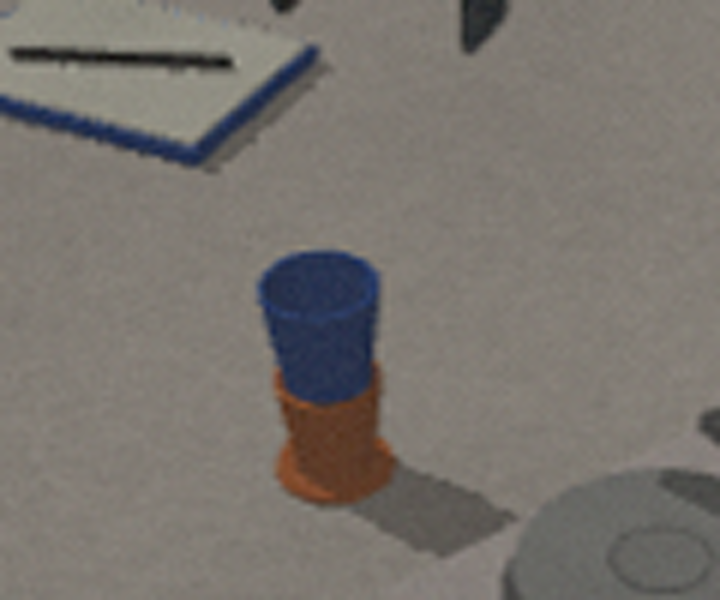

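View pics/w7.png

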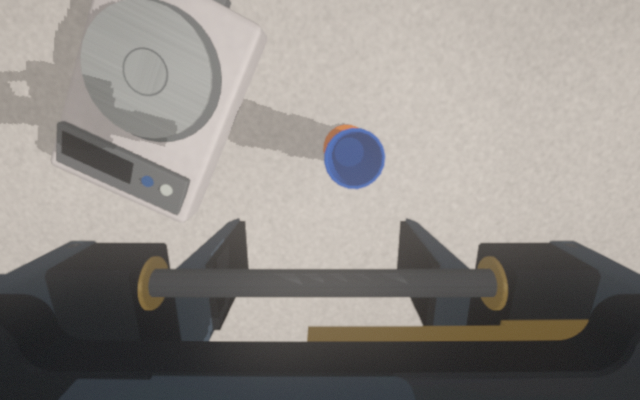

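Beaker stands in the cup, rim at (354,158) in the wrist view. I'll measure its tilt and seating height.

```bash
cat > chk.py <<'E'
from h import *
def ell(n,im,d,p,rb,rc):
    mb=mask(im,(105,100,30),(125,255,255),rb); P=pts(p,d,np.argwhere(mb>0)[:,::-1]); zt=np.percentile(P[:,2],97)
    Q=P[P[:,2]>111]; pl=np.linalg.lstsq(np.c_[Q[:,:2],np.ones(len(Q))],Q[:,2],rcond=None)[0]
    c,r=circ(Q); print(n,'beaker top z',zt.round(1),'rim c',c,r,len(Q),'rim plane slope',pl[:2].round(3),'z at c',(pl[:2]@c+pl[2]).round(1))
    W=plane(p,cont(mb),116.5)
    print('   contour @116.5',circ(W),cv2.minEnclosingCircle(W[:,:2].astype(np.float32)))
    mc=mask(im,(3,120,40),(18,255,255),rc); P=pts(p,d,np.argwhere(mc>0)[:,::-1]); Q=P[(P[:,2]<7)&(P[:,2]>-3)]; Q2=P[P[:,2]>53]; print('   foot ring',len(Q),circ(Q) if len(Q)>9 else 0,'rim',len(Q2),circ(Q2) if len(Q2)>9 else 0)
L=load('wrist'); ell('wrist',*L,(300,100,420,220),(300,100,420,220))
L=load('scene'); ell('scene',*L,(245,115,285,160),(245,130,290,175))
L=grab('top'); ell('top',*L,(395,215,455,270),(395,215,455,270))
E
python3 chk.py
```

```text
wrist beaker top z 119.0 rim c [ 505.7 -301.8] 28.2 591 rim plane slope [ 0.004 -0.012] z at c 117.5
   contour @116.5 (array([ 505.5, -301.8]), np.float64(29.6)) ((505.46221923828125, -301.77667236328125), 30.066200256347656)
   foot ring 103 (array([ 507.3, -299.6]), np.float64(25.2)) rim 0 0
scene beaker top z 118.1 rim c [ 507.7 -299.1] 28.8 94 rim plane slope [-0.002 -0.005] z at c 115.6
   contour @116.5 (array([ 527.9, -277.7]), np.float64(48.6)) ((529.98779296875, -277.56097412109375), 63.57124710083008)
   foot ring 84 (array([ 507.2, -301. ]), np.float64(26.4)) rim 43 (array([ 509.6, -299.3]), np.float64(24.7))
top beaker top z 119.8 rim c [ 498.2 -289.8] 36.1 66 rim plane slope [-0.758  0.779] z at c 144.4
   contour @116.5 (array([ 510.5, -297.3]), np.float64(27.9)) ((507.19964599609375, -297.0212707519531), 33.672149658203125)
   foot ring 54 (array([ 508.6, -296.3]), np.float64(23.3)) rim 38 (array([ 517.7, -233.5]), np.float64(48.4))
```

Seated: rim top at 116–117.5 mm (foot about 17 mm), rim level to about 0.01 rad, axes within about 2 mm, and the cup hasn't moved. On to the rack.

```bash
python3 -m creep '[{"translation":[0,2.5,0.5],"delta_rot":[0,0,0.03]},{"translation":[0,3.8,0.5],"delta_rot":[0,0,0.03]},{"translation":[0,3.8,0.5],"delta_rot":[0,0,0.03]},{"translation":[0,3.8,0.5],"delta_rot":[0,0,0.03]},{"translation":[0,3.8,0.5],"delta_rot":[0,0,0.03]}]' 1 | grep pos
python3 -m creep '[{"translation":[0,3.8,0.5],"delta_rot":[0,0,0.03]},{"translation":[0,3.8,0.5],"delta_rot":[0,0,0.03]},{"translation":[0,3.8,0],"delta_rot":[0,0,0.03]},{"translation":[0,3.8,0],"delta_rot":[0,0,0.03]},{"translation":[0,3.8,0],"delta_rot":[0,0,0.03]}]' | grep pos
python3 -m creep '[{"translation":[0,3.8,0],"delta_rot":[0,0,0.03]},{"translation":[0,3.8,0],"delta_rot":[0,0,0.02]},{"translation":[0,3.8,0],"delta_rot":[0,0,0]},{"translation":[0,3.7,0],"delta_rot":[0,0,0]},{"translation":[0,0,0],"delta_rot":[0,0,0]}]' | grep pos
python3 -m creep '[{"translation":[0,0,0],"delta_rot":[0,0,0]},{"translation":[0,0,0],"delta_rot":[0,0,0]},{"translation":[0,0,0],"delta_rot":[0,0,0]},{"translation":[0,0,0],"delta_rot":[0,0,0]},{"translation":[0,0,0],"delta_rot":[0,0,0]}]' | grep pos
python3 - <<'E'
from h import *
st(); print(tool()[1].round(3)); grab('wrist','w8.png')
E
```

```text
ee_pos: [465.0, -101.5, 294.4]
ee_pos: [465.0, 88.9, 304.5]
ee_pos: [465.0, 243.9, 303.6]
ee_pos: [465.4, 236.9, 305.6]
{'time_s': 14.52, 'qpos': [25.72, 11.2, 88.29, -0.01, 80.51, 78.08], 'ee_pos': [465.42, 236.88, 305.56], 'ee_rot': [86.14, 89.99, -56.22], 'force': [0.23, -0.08, -0.36], 'gripper_width': 90.71}
[[ 0.     0.611 -0.792]
 [-0.    -0.792 -0.611]
 [-1.     0.     0.   ]]
```

View pics/w8.png

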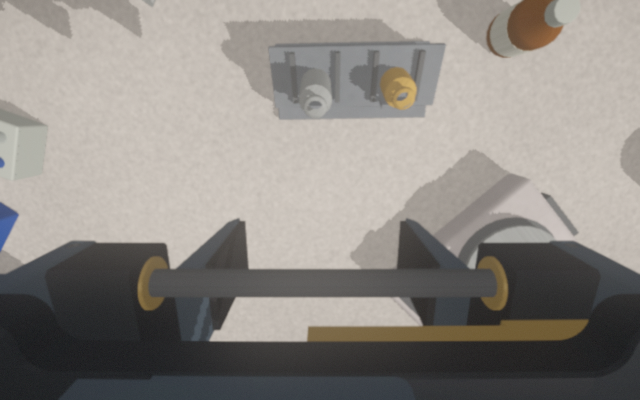

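The steel weight is at (316,93) and the brass at (400,88); the rack's edges are nearly level in the image, so yaw is about 38°. Now the measurement.

Run:
```python
from h import *
im,d,p=load('wrist'); v,u=np.mgrid[35:130,255:455]; uv=np.c_[u.ravel(),v.ravel()]; P=pts(p,d,uv); 
# seat-plane candidates
Q=P[(P[:,2]>25)&(P[:,2]<75)]; X=Q.copy()
for _ in range(15):
    pl=np.linalg.lstsq(np.c_[X[:,:2],np.ones(len(X))],X[:,2],rcond=None)[0]; e=abs(Q[:,:2]@pl[:2]+pl[2]-Q[:,2]); X=Q[e<max(2.5,np.median(e)*1.2)]
print('plane',pl,len(X),'tilt',np.degrees(np.arctan(np.hypot(*pl[:2]))),'yaw',np.degrees(np.arctan2(pl[1],pl[0])))
print('rect of seat pts',cv2.minAreaRect(X[:,:2].astype(np.float32)))
# edges of rack silhouette: far (top) edge line
hsv=cv2.cvtColor(im,cv2.COLOR_RGB2HSV); print('seat hsv',hsv[70,350],'bench',hsv[150,350])
for yaw in (37,38,39):
    y=np.radians(yaw); xr=np.array([np.cos(y),np.sin(y)]); 
    a=P[P[:,2]>12][:,:2]@np.array([-xr[1],xr[0]]); print(yaw,'rack y extents',np.percentile(a,[.5,99.5]).round(1),np.percentile(a,[.5,99.5]).mean())
# knob and body: steel grey lighter; points above seat by normal distance
n=np.array([-pl[0],-pl[1],1]); n/=np.linalg.norm(n); h=(P-[0,0,pl[2]])@n
yr=np.array([-np.sin(np.radians(38)),np.cos(np.radians(38)),0]); xr=np.cross(yr,n)
for nm,sel in(('steel',P@yr>-90),):
    pass
al=P@yr; be=P@xr
for lo,hi in((10,20),(20,30),(30,40),(40,50),(50,56),(60,72),(69,80)):
    k=(h>lo)&(h<hi); 
    for s in(0,1):
        kk=k&((al>al[h>30].mean())==s)
        if kk.sum()>5: print(lo,s,kk.sum(),'y',np.percentile(al[kk],[2,98]).round(1),'x',np.percentile(be[kk],[2,98]).round(1),'mean',P[kk].mean(0).round(1))
```

```text
plane [   0.35887259    0.28643666 -236.19434029] 6942 tilt 24.66308582453356 yaw 38.59536175486777
rect of seat pts ((586.2677001953125, 277.0777587890625), (69.28472137451172, 210.02044677734375), 38.51909637451172)
seat hsv [105   4 135] bench [ 16  19 199]
37 rack y extents [-234.8  -27.9] -131.34566836705432
38 rack y extents [-246.  -39.] -142.47774113391222
39 rack y extents [-256.9  -50.1] -153.50586303684514
10 0 133 y [-205.  -171.3] x [568.3 609.8] mean [606.3 240.1  66.4]
10 1 120 y [-110.8  -75.6] x [569.5 608.6] mean [548.5 310.6  66.1]
20 0 159 y [-206.4 -174.7] x [565.6 609.6] mean [599.4 233.8  72.2]
20 1 124 y [-110.8  -76.7] x [566.1 608.5] mean [544.9 306.9  73.7]
30 0 564 y [-208.5 -175.2] x [574.9 608.8] mean [601.8 228.3  85.2]
30 1 94 y [-110.2  -76.3] x [596.6 608.4] mean [549.9 311.2  88.8]
40 0 6 y [-192.3 -181. ] x [591.3 603.1] mean [598.2 231.   98.7]
40 1 95 y [-110.2  -76. ] x [596.3 608.3] mean [546.9 308.   97.7]
50 0 200 y [-204.  -180.9] x [578.8 603. ] mean [595.6 222.9 101.1]
50 1 512 y [-110.8  -75.9] x [573.2 607.8] mean [534.7 299.9 101.5]
60 1 60 y [-105.2  -81.6] x [577. 602.] mean [532.7 296.2 117.2]
69 1 230 y [-105.2  -81.4] x [577.6 601.7] mean [528.4 294.  117.8]
```

```bash
cat > wt.py <<'E'
from h import *
yw,tl=np.radians(38.6),np.radians(25)
n=np.array([-np.sin(tl)*np.cos(yw),-np.sin(tl)*np.sin(yw),np.cos(tl)]); yr=np.array([-np.sin(yw),np.cos(yw),0]); xr=np.cross(yr,n)
E
python3 - <<'E'
from wt import *
im,d,p=load('wrist'); v,u=np.mgrid[35:130,255:370]; uv=np.c_[u.ravel(),v.ravel()]; P=pts(p,d,uv)
B=np.array([xr,yr,n]); L=P@B.T
h0=np.median(L[(P[:,2]>25)&(P[:,2]<75)][:,2]); print('seat n',h0)
h=L[:,2]-h0
for lo,hi in((50,56),(68,78)):
    k=(h>lo)&(h<hi)&(L[:,1]>-400); Q=L[k]; c=(np.percentile(Q[:,:2],1.5,0)+np.percentile(Q[:,:2],98.5,0))/2; print(lo,k.sum(),'xy',c.round(1),'span',np.ptp(Q[:,:2],0).round(1),'h med',np.median(h[k]).round(1),circ(cv2.convexHull(Q[:,:2].astype(np.float32)).reshape(-1,2)))
    base=B.T@np.array([c[0],c[1],h0]); print('base',base.round(1))
    for hh in(33,140): print('  TCP@',hh,(base+n*hh).round(1)); 
goto(base+n*140,-n,yr)
E
```

```text
seat n -218.00418323954992
50 524 xy [588.4 -99.4] span [36.4 36.5] h med 54.6 (array([588. , -99.5]), np.float64(18.5))
base [550.8 312.5  51.1]
  TCP@ 33 [539.9 303.8  81. ]
  TCP@ 140 [504.6 275.6 178. ]
68 238 xy [587.5 -99.5] span [25.8 24.1] h med 72.8 (array([587.7, -99.5]), np.float64(12.7))
base [550.2 311.9  50.7]
  TCP@ 33 [539.3 303.2  80.6]
  TCP@ 140 [504.  275.  177.6]
dcm [  3.853   3.8   -12.804] rotvec [ 0.533  0.418 -3.051]
dcm [  3.853   3.8   -12.804] rotvec [ 0.269 -0.343  0.016]
```

```bash
python3 -m creep '[{"translation":[0.8,0.8,-2],"delta_rot":[0.054,-0.0686,0.003]},{"translation":[0.8,0.8,-2.5],"delta_rot":[0.054,-0.0686,0.003]},{"translation":[0.8,0.8,-2.8],"delta_rot":[0.054,-0.0686,0.003]},{"translation":[0.8,0.8,-2.8],"delta_rot":[0.054,-0.0686,0.004]},{"translation":[0.7,0.6,-2.7],"delta_rot":[0.053,-0.0686,0.003]}]' | grep pos
python3 -m creep '[{"translation":[0,0,0],"delta_rot":[0,0,0]},{"translation":[0,0,0],"delta_rot":[0,0,0]},{"translation":[0,0,0],"delta_rot":[0,0,0]},{"translation":[0,0,0],"delta_rot":[0,0,0]},{"translation":[0,0,0],"delta_rot":[0,0,0]}]' | grep pos
python3 - <<'E'
from wt import *
st(); base=np.array([550.5,312.2,51]); goto(base+n*140,-n,-yr); goto(base+n*33,-n,-yr); grab('wrist','w9.png')
E
```

```text
ee_pos: [504.9, 275.6, 177.7]
ee_pos: [506.5, 277.0, 180.6]
{'time_s': 15.4, 'qpos': [24.18, 10.54, 112.85, 11.25, 32.55, 67.27], 'ee_pos': [506.53, 277.02, 180.64], 'ee_rot': [179.71, 64.76, 38.42], 'force': [0.01, 0.2, -0.67], 'gripper_width': 91.53}
dcm [-0.227 -0.173 -0.276] rotvec [-0.001  0.005 -0.001]
dcm [-0.227 -0.173 -0.276] rotvec [-1.043 -0.83   2.842]
dcm [ 3.308  2.648 -9.973] rotvec [-0.001  0.005 -0.001]
dcm [ 3.308  2.648 -9.973] rotvec [-1.043 -0.83   2.842]
```

View pics/w9.png

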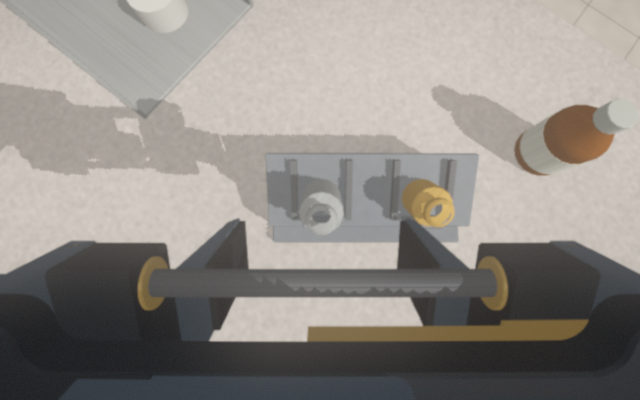

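The weight at (321,213) is centred between the jaws (245 to 400), and the rack edges are level. I'll re-measure its axis from here.

Run:
```python
from wt import *
im,d,p=load('wrist'); v,u=np.mgrid[150:245,262:372]; uv=np.c_[u.ravel(),v.ravel()]; P=pts(p,d,uv)
B=np.array([xr,yr,n]); L=P@B.T
k=(P[:,2]>25)&(P[:,2]<75); pl=np.linalg.lstsq(np.c_[L[k][:,:2],np.ones(k.sum())],L[k][:,2],rcond=None)[0]; print('slopes',pl[:2])
h0=np.median(L[k][:,2]); h=L[:,2]-h0
for lo,hi in((50,57),(68,78)):
    k=(h>lo)&(h<hi); Q=L[k]; c,r=circ(cv2.convexHull(Q[:,:2].astype(np.float32)).reshape(-1,2)); print(k.sum(),c,r,np.median(h[k]))
    base=B.T@np.array([c[0],c[1],h0]); print('base',base.round(1)); goto(base+n*33,-n,-yr)
```

```text
slopes [-0.03020238 -0.00459502]
898 [587.9 -99.3] 18.4 54.54015037004049
base [550.3 312.3  51. ]
dcm [ 3.337  2.67  -9.913] rotvec [-0.001  0.004 -0.001]
dcm [ 3.337  2.67  -9.913] rotvec [-1.042 -0.829  2.843]
428 [587.5 -99.4] 12.7 72.61163582125263
base [550.1 311.9  50.8]
dcm [ 3.315  2.64  -9.93 ] rotvec [-0.001  0.004 -0.001]
dcm [ 3.315  2.64  -9.93 ] rotvec [-1.042 -0.829  2.843]
```

```bash
python3 -m creep '[{"translation":[-0.2,-0.16,-0.25],"delta_rot":[0,0.004,0]},{"translation":[0.7,0.56,-1.94],"delta_rot":[0,0,0]},{"translation":[0.7,0.56,-1.94],"delta_rot":[0,0,0]},{"translation":[0.7,0.56,-1.94],"delta_rot":[0,0,0]},{"translation":[0,0,0],"delta_rot":[0,0,0]}]' | grep -E "pos|force"
python3 -m creep '[{"translation":[0,0,0],"delta_rot":[0,0,0]},{"translation":[0,0,0],"delta_rot":[0,0,0]},{"translation":[0,0,0],"delta_rot":[0,0,0]},{"translation":[0,0,0],"delta_rot":[0,0,0]}]' | grep -E "pos|force"
python3 - <<'E'
from wt import *
base=np.array([550.2,312.1,50.9]); goto(base+n*33,-n,-yr)
e=tool()[0]-base; print('in rack axes x,y,n',e@xr,e@yr,e@n)
E
```

```text
ee_pos: [522.3, 291.1, 113.5]
force: [-0.1, 0.2, 0.1]
ee_pos: [523.6, 291.3, 118.3]
force: [0.1, 0.1, -0.4]
dcm [ 1.569  1.212 -3.752] rotvec [ 0.    -0.002 -0.001]
dcm [ 1.569  1.212 -3.752] rotvec [-1.034 -0.829  2.848]
in rack axes x,y,n -2.1105908391084136 0.3140697941620139 75.38637474632377
```

```bash
python3 -m creep '[{"translation":[0.6,0.45,-1.4],"delta_rot":[0,0,0]},{"translation":[0.6,0.45,-1.4],"delta_rot":[0,0,0]},{"translation":[0.3,0.25,-0.75],"delta_rot":[0,0,0]},{"translation":[0,0,0],"delta_rot":[0,0,0]},{"translation":[0,0,0],"delta_rot":[0,0,0]}]' | grep -E "pos|force"
python3 -m creep '[{"translation":[0,0,0],"delta_rot":[0,0,0]},{"translation":[0,0,0],"delta_rot":[0,0,0]},{"translation":[0,0,0],"delta_rot":[0,0,0]},{"translation":[0,0,0],"delta_rot":[0,0,0]}]' | grep -E "pos|force"
python3 - <<'E'
from wt import *
base=np.array([550.2,312.1,50.9]); goto(base+n*33,-n,-yr)
e=tool()[0]-base; print('in rack axes x,y,n',e@xr,e@yr,e@n)
E
```

```text
ee_pos: [538.1, 302.7, 81.5]
force: [-0.4, -0.3, 0.6]
ee_pos: [538.3, 302.7, 82.0]
force: [-0.5, 0.1, -0.1]
dcm [ 0.097  0.074 -0.114] rotvec [ 0.001 -0.003 -0.001]
dcm [ 0.097  0.074 -0.114] rotvec [-1.032 -0.828  2.849]
in rack axes x,y,n -0.6187893168403807 0.027401522325748846 34.550675726128134
```

```bash
python3 -m creep '[{"translation":[0.05,0.05,-0.05],"delta_rot":[0,0,0]},{"translation":[0,0,0],"delta_rot":[0,0,0]},{"translation":[0,0,0],"delta_rot":[0,0,0]},{"translation":[0,0,0],"delta_rot":[0,0,0]},{"translation":[0,0,0],"delta_rot":[0,0,0]}]' -1 30 | grep -E "pos|force|width"
python3 -m creep '[{"translation":[0,0,0],"delta_rot":[0,0,0]},{"translation":[0,0,0],"delta_rot":[0,0,0]},{"translation":[0,0,0],"delta_rot":[0,0,0]},{"translation":[0,0,0],"delta_rot":[0,0,0]},{"translation":[0,0,0],"delta_rot":[0,0,0]}]' | grep -E "pos|force|width"
```

```text
ee_pos: [538.7, 303.2, 80.8]
force: [-0.5, -0.2, -0.9]
gripper_width: 60.3
ee_pos: [538.6, 303.2, 80.8]
force: [-0.2, 0.0, 0.1]
gripper_width: 37.2
```

```bash
python3 -m creep '[{"translation":[0,0,0],"delta_rot":[0,0,0]},{"translation":[-0.17,-0.13,0.45],"delta_rot":[0,0,0]},{"translation":[-0.33,-0.26,0.91],"delta_rot":[0,0,0]},{"translation":[-0.5,-0.4,1.36],"delta_rot":[0,0,0]},{"translation":[0,0,0],"delta_rot":[0,0,0]}]' | grep -E "pos|force|width"
python3 -m creep '[{"translation":[-0.5,-0.4,1.36],"delta_rot":[0,0,0]},{"translation":[-0.66,-0.53,1.8],"delta_rot":[0,0,0]},{"translation":[-0.66,-0.53,1.8],"delta_rot":[0,0,0]},{"translation":[0,0,1],"delta_rot":[0,0,0]},{"translation":[0,0,0],"delta_rot":[0,0,0]}]' | grep -E "pos|force|width"
python3 - <<'E'
from h import *
im,_,_=grab('scene'); cv2.imwrite('pics/s10.png',cv2.cvtColor(cv2.resize(im[150:300,330:490],None,fx=4,fy=4,interpolation=cv2.INTER_CUBIC),cv2.COLOR_RGB2BGR))
grab('wrist','w10.png')
E
```

```text
ee_pos: [528.0, 294.8, 109.7]
force: [0.4, 0.6, -4.6]
gripper_width: 37.3
ee_pos: [510.7, 280.6, 169.6]
force: [0.3, 1.3, -4.7]
gripper_width: 37.3
```

View pics/s10.png

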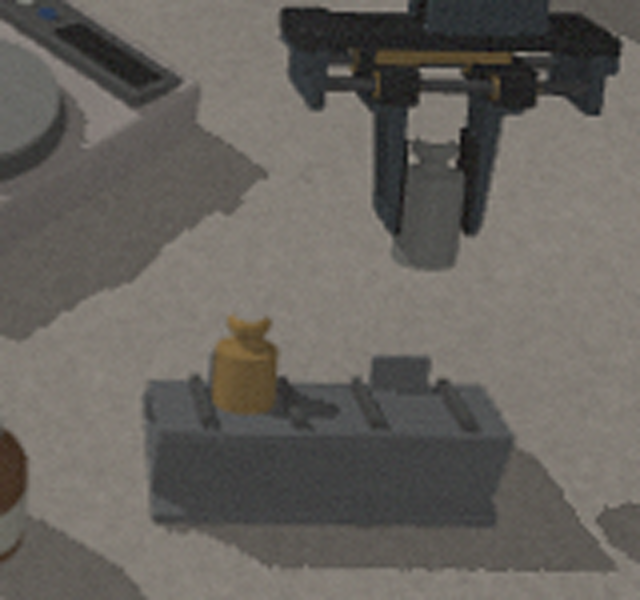

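View pics/w10.png

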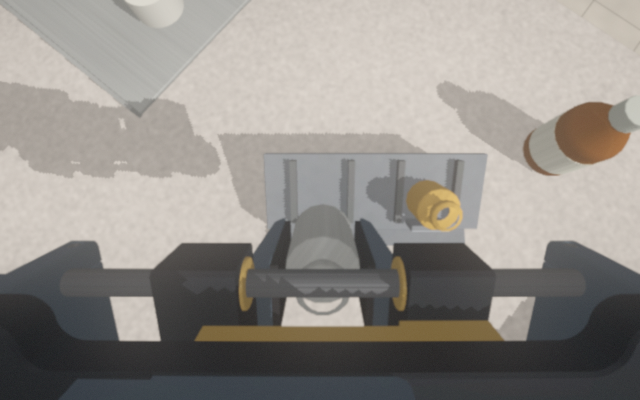

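The weight is held between the pads and clear of the rack, the brass weight is undisturbed at (435,205), and the force reads −4.7 N. Now I turn the tool vertical.

```bash
python3 -m creep '[{"translation":[0,0,0.6],"delta_rot":[-0.054,0.0686,0]},{"translation":[0,-0.5,0.6],"delta_rot":[-0.054,0.0686,0]},{"translation":[0,-1,0.6],"delta_rot":[-0.054,0.0686,0]},{"translation":[0,-1.5,0.6],"delta_rot":[-0.054,0.0686,0]},{"translation":[0,-2,0.6],"delta_rot":[-0.053,0.0686,0]}]' | grep -E "pos|force|width"
python3 - <<'E'
from wt import *
st(); goto([521.8,-64,200],[0,0,-1],-yr)
E
```

```text
ee_pos: [510.4, 231.1, 196.7]
force: [0.6, 0.4, -5.9]
gripper_width: 37.5
{'time_s': 19.13, 'qpos': [23.04, 18.5, 94.05, 0.28, 68.0, 74.27], 'ee_pos': [510.43, 231.13, 196.7], 'ee_rot': [-41.05, 89.4, 177.62], 'force': [0.64, 0.36, -5.92], 'gripper_width': 37.51}
dcm [  1.137 -29.513   0.33 ] rotvec [-0.    -0.011 -0.001]
dcm [  1.137 -29.513   0.33 ] rotvec [ 1.60e-02 -1.00e-03  3.14e+00]
```

```bash
python3 -m creep '[{"translation":[0.1,-2.5,0],"delta_rot":[0,0,0]},{"translation":[0.1,-3,0],"delta_rot":[0,0,0]},{"translation":[0.1,-3.2,0],"delta_rot":[0,0,0]},{"translation":[0.1,-3.2,0],"delta_rot":[0,0,0]},{"translation":[0.1,-3.2,0],"delta_rot":[0,0,0]}]' | grep -E "pos"
python3 -m creep '[{"translation":[0.1,-3.2,0],"delta_rot":[0,0,0]},{"translation":[0.1,-3.2,0],"delta_rot":[0,0,0]},{"translation":[0.1,-3.2,0],"delta_rot":[0,0,0]},{"translation":[0.1,-2.5,0],"delta_rot":[0,0,0]},{"translation":[0.1,-1.5,0],"delta_rot":[0,0,0]}]' | grep -E "pos"
python3 -m creep '[{"translation":[0,0,0],"delta_rot":[0,0,0]},{"translation":[0,0,0],"delta_rot":[0,0,0]},{"translation":[0,0,0],"delta_rot":[0,0,0]},{"translation":[0,0,0],"delta_rot":[0,0,0]},{"translation":[0,0,0],"delta_rot":[0,0,0]}]'
python3 - <<'E'
from wt import *
im,d,p=grab('wrist','w11.png'); st(); print('tool x',tool()[1][:,0]); goto([521.8,-64,200],[0,0,-1],-yr)
im,_,_=grab('scene'); cv2.imwrite('pics/s11.png',cv2.cvtColor(cv2.resize(im[90:220,230:400],None,fx=4.5,fy=4.5,interpolation=cv2.INTER_CUBIC),cv2.COLOR_RGB2BGR))
E
```

```text
ee_pos: [515.2, 78.5, 195.8]
ee_pos: [520.3, -58.9, 195.9]
time_s: 20.38
ee_pos: [520.5, -55.4, 197.3]
ee_rot: [-61.3, 89.6, 157.3]
force: [0.1, -0.9, -5.6]
gripper_width: 37.6
{'time_s': 20.43, 'qpos': [-7.4, 15.15, 98.82, 0.11, 66.41, 43.89], 'ee_pos': [520.55, -55.43, 197.43], 'ee_rot': [-61.37, 89.6, 157.3], 'force': [-0.19, -0.55, -5.1], 'gripper_width': 37.24}
tool x [-0.00641263  0.00268245 -0.99997584]
dcm [ 0.125 -0.857  0.257] rotvec [-0.003 -0.006 -0.001]
dcm [ 0.125 -0.857  0.257] rotvec [ 0.01  -0.004  3.14 ]
```

View pics/w11.png

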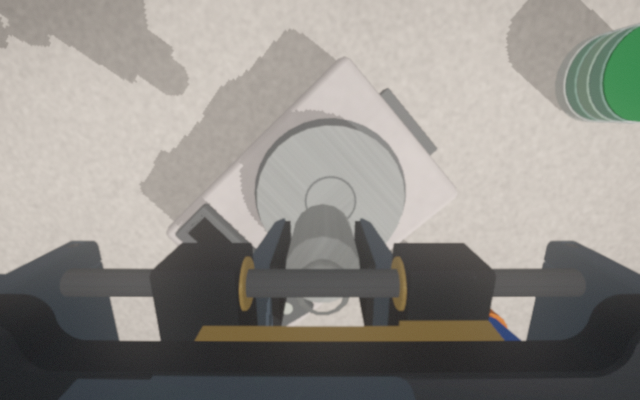

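View pics/s11.png

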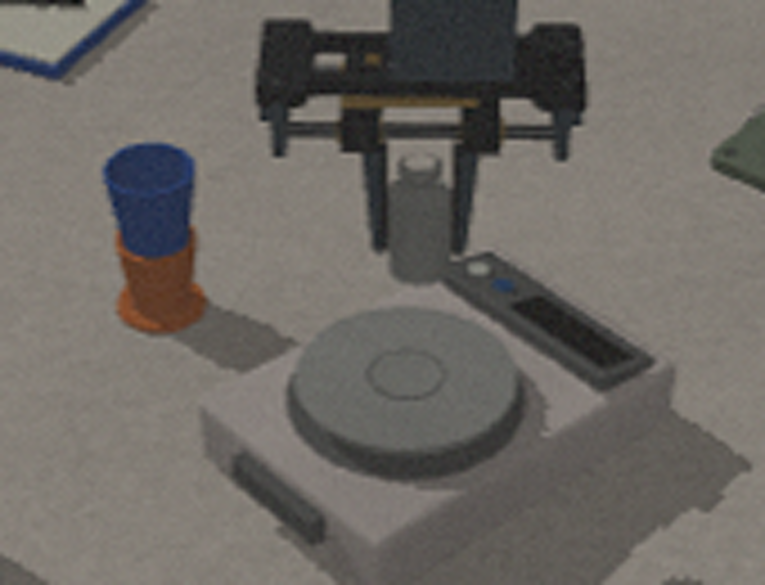

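```bash
cat > pan.py <<'E'
from wt import *
im,d,p=load('wrist'); R=np.array(p['R']);t=np.array(p['t']);K=np.array(p['mtx'])
def proj(X): 
    c=R@np.array(X)+t; s=c[:2]/c[2]; s=s*(1+float(p['k1'])*(s@s)); return K[:2,:2]@s+K[:2,2]
def pan(cu,cv_,r0,r1,zp,a0,a1):
    g=cv2.GaussianBlur(cv2.cvtColor(im,cv2.COLOR_RGB2GRAY),(3,3),0).astype(np.float32); E=[]
    for a in np.radians(np.arange(a0,a1,4)):
        r=np.arange(r0,r1,.5); u=(cu+r*np.cos(a)).astype(np.float32)[None]; v=(cv_+r*np.sin(a)).astype(np.float32)[None]
        s=cv2.remap(g,u,v,1)[0]; i=s.argmin(); E.append((u[0,i],v[0,i]))
    W=plane(p,E,zp)
    for _ in range(4):
        c,rr=circ(W); e=abs(np.hypot(*(W[:,:2]-c).T)-rr); W=W[e<max(1,2*np.median(e))]
    return c,rr,len(W),e.mean()
E
python3 - <<'E'
from pan import *
print('ring',pan(331,200,18,32,76,180,360),'disc',pan(331,195,68,84,73,185,345))
pos,T=tool(); f=-T[:,2]
for tilt in(-.05,0,.05):
    ax=np.array([0,0,1])*np.cos(tilt)-f*np.sin(tilt); base=pos-33.3*ax
    print(tilt,'base far',proj(base+19*f),'shoulder far',proj(base+54*ax+19*f),'knob top ctr',proj(base+74*ax),'knob near',proj(base+74*ax-13*f))
v,u=np.mgrid[225:316,285:362]; uv=np.c_[u.ravel(),v.ravel()]; P=pts(p,d,uv); L=(P-pos)@T; 
k=(L[:,0]>-50)&(L[:,0]<-8)&(abs(L[:,1])<17.5)&(abs(L[:,2])<30)
hh=-L[k][:,0]; print(np.histogram(hh,np.arange(8,52,3)))
for lo,hi in((16,25),(37,46)):
    q=L[k][(hh>lo)&(hh<hi)]
    if len(q)>8: print(lo,len(q),'z range(-fwd)',np.percentile(q[:,2],[2,98]),'y',np.percentile(q[:,1],[2,98]),'slope',np.linalg.lstsq(np.c_[q[:,1:],np.ones(len(q))],q[:,0],rcond=None)[0])
a=im[190:325,270:375]; cv2.imwrite('pics/w11z.png',cv2.cvtColor(cv2.resize(a,None,fx=5,fy=4.4,interpolation=cv2.INTER_CUBIC),cv2.COLOR_RGB2BGR))
E
```

```text
ring (array([521.4, -63.7]), np.float64(23.5), 45, np.float64(0.16594797950220627)) disc (array([522.6, -62.2]), np.float64(71.0), 39, np.float64(0.2399040820660926))
-0.05 base far [322.17871143 206.45837389] shoulder far [321.51132905 234.12861055] knob top ctr [321.20411453 290.58170454] knob near [321.25566002 316.38580152]
0 base far [322.17686209 203.9824766 ] shoulder far [321.51406202 236.16366783] knob top ctr [321.21130769 294.78066138] knob near [321.26249761 320.3710453 ]
0.05 base far [322.17424808 201.53202848] shoulder far [321.51764327 238.14918496] knob top ctr [321.22052431 298.81036087] knob near [321.27126926 324.17488464]
(array([ 139,  131,  145,  509, 1352,   14,    0,    4,   88,  177,  282,
          0,    0,    0]), array([ 8, 11, 14, 17, 20, 23, 26, 29, 32, 35, 38, 41, 44, 47, 50]))
16 1928 z range(-fwd) [-18.32151179  16.92962158] y [-16.06237328  16.3052633 ] slope [-3.78592774e-03 -2.22007577e-02 -2.06241382e+01]
37 374 z range(-fwd) [-12.45087986  11.99968535] y [-10.55044999  11.19647914] slope [-2.53116966e-03 -4.13341987e-02 -3.85173627e+01]
```

View pics/w11z.png

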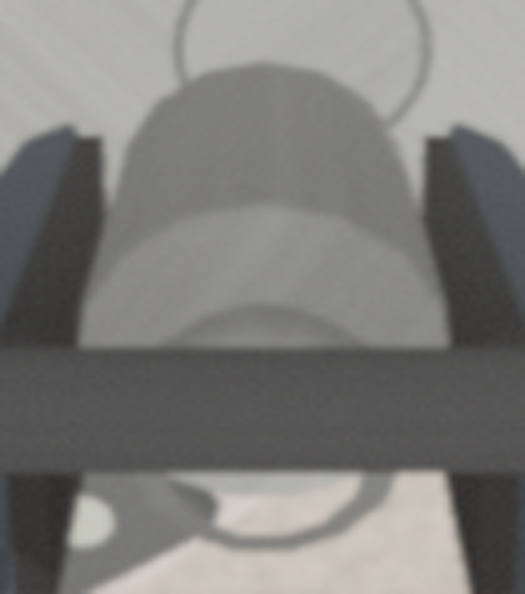

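Weight is upright in the grip: its base edge is at row 204.8 against 204 predicted. The ring gives a pan centre of (521.4,-63.7). Align and descend.

```bash
python3 -m creep '[{"translation":[0.1,-0.85,-1],"delta_rot":[-0.003,-0.006,0]},{"translation":[0,0,-2],"delta_rot":[0,0,0]},{"translation":[0,0,-2],"delta_rot":[0,0,0]},{"translation":[0,0,-1.5],"delta_rot":[0,0,0]},{"translation":[0,0,-0.5],"delta_rot":[0,0,0]}]' | grep -E "pos|force"
python3 -m creep '[{"translation":[0,0,0],"delta_rot":[0,0,0]},{"translation":[0,0,0],"delta_rot":[0,0,0]},{"translation":[0,0,0],"delta_rot":[0,0,0]},{"translation":[0,0,0],"delta_rot":[0,0,0]},{"translation":[0,0,0],"delta_rot":[0,0,0]}]'
python3 - <<'E'
from wt import *
im,d,p=grab('wrist','w12.png'); print('tool x',tool()[1][:,0]); goto([521.6,-63.9,114],[0,0,-1],-yr)
im,_,_=grab('scene'); cv2.imwrite('pics/s12.png',cv2.cvtColor(cv2.resize(im[90:220,230:400],None,fx=4.5,fy=4.5,interpolation=cv2.INTER_CUBIC),cv2.COLOR_RGB2BGR))
E
```

```text
ee_pos: [519.9, -64.2, 125.4]
force: [-0.0, 0.2, -5.1]
time_s: 21.32
ee_pos: [522.1, -64.9, 128.6]
ee_rot: [116.4, 89.9, -25.0]
force: [0.6, 0.6, -5.2]
gripper_width: 37.6
tool x [ 1.35198001e-03 -7.84546033e-04 -9.99998778e-01]
dcm [-0.038  0.097 -1.442] rotvec [0.001 0.001 0.   ]
dcm [-0.038  0.097 -1.442] rotvec [ 2.000e-03 -1.000e-03 -3.141e+00]
```

View pics/w12.png

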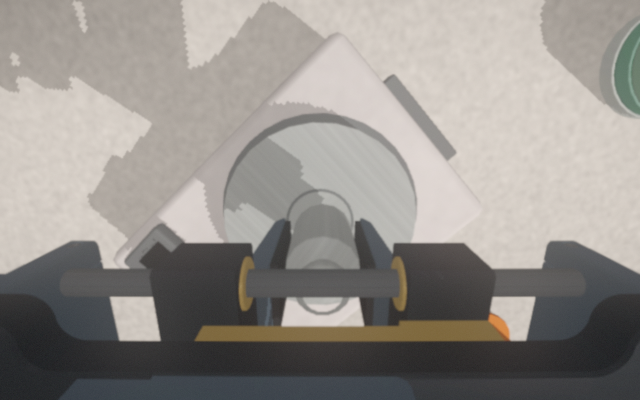

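View pics/s12.png

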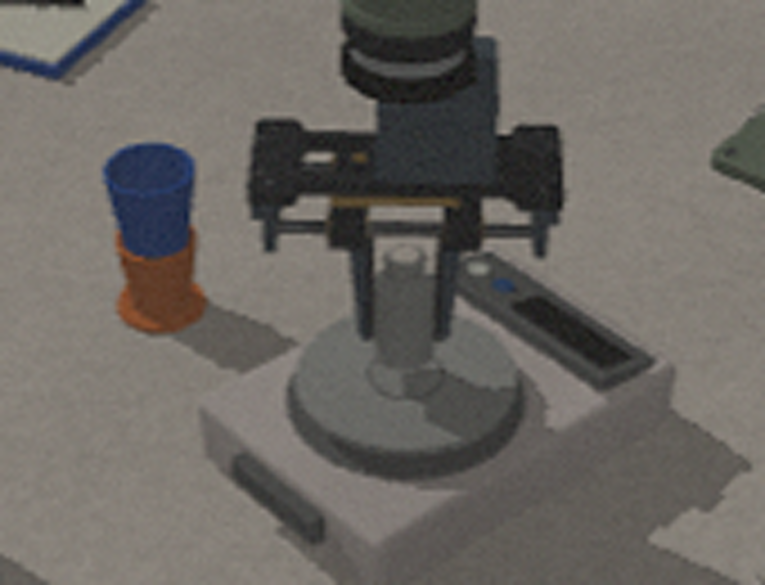

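The weight hovers over the ring, which shows around its base at (321,208) in the wrist view. I lower it in small steps.

```bash
python3 -m creep '[{"translation":[0,0.08,-0.4],"delta_rot":[0,0,0]},{"translation":[0,0,-0.4],"delta_rot":[0,0,0]},{"translation":[0,0,-0.4],"delta_rot":[0,0,0]},{"translation":[0,0,0],"delta_rot":[0,0,0]},{"translation":[0,0,0],"delta_rot":[0,0,0]}]' | grep -E "pos|force"
for i in 1 2 3; do python3 -m creep '[{"translation":[0,0,-0.1],"delta_rot":[0,0,0]},{"translation":[0,0,-0.1],"delta_rot":[0,0,0]},{"translation":[0,0,0],"delta_rot":[0,0,0]},{"translation":[0,0,0],"delta_rot":[0,0,0]}]' | grep -E "pos|force"; done
```

```text
ee_pos: [521.2, -64.0, 115.1]
force: [-0.6, -0.3, -5.2]
ee_pos: [521.6, -64.0, 113.7]
force: [0.3, -0.3, -5.1]
ee_pos: [521.5, -64.0, 111.5]
force: [0.7, -0.7, -5.9]
ee_pos: [521.7, -64.0, 109.7]
force: [-0.6, -0.2, -3.8]
```

```bash
for i in 1 2 3; do python3 -m creep '[{"translation":[0,0,-0.1],"delta_rot":[0,0,0]},{"translation":[0,0,0],"delta_rot":[0,0,0]},{"translation":[0,0,0],"delta_rot":[0,0,0]}]' | grep -E "pos|force"; done
```

```text
ee_pos: [521.7, -64.0, 108.8]
force: [-0.2, 0.6, -3.3]
ee_pos: [521.7, -64.0, 107.8]
force: [-0.4, -0.7, -2.8]
ee_pos: [521.7, -64.0, 106.8]
force: [0.3, 1.0, -0.9]
```

```bash
python3 -m creep '[{"translation":[0,0,-0.1],"delta_rot":[0,0,0]},{"translation":[0,0,0],"delta_rot":[0,0,0]},{"translation":[0,0,0],"delta_rot":[0,0,0]}]' | grep -E "pos|force"; python3 -m creep '[{"translation":[0,0,-0.05],"delta_rot":[0,0,0]},{"translation":[0,0,0],"delta_rot":[0,0,0]},{"translation":[0,0,0],"delta_rot":[0,0,0]}]' | grep -E "pos|force"
```

```text
ee_pos: [521.7, -64.0, 105.8]
force: [0.1, 1.4, -0.4]
ee_pos: [521.8, -64.0, 105.3]
force: [0.6, 0.9, 0.1]
```

The pan carries the full weight (tool force about 0). Release, rise straight up, and check.

```bash
python3 -m creep '[{"translation":[0,0,0],"delta_rot":[0,0,0]},{"translation":[0,0,0],"delta_rot":[0,0,0]},{"translation":[0,0,0],"delta_rot":[0,0,0]},{"translation":[0,0,0],"delta_rot":[0,0,0]},{"translation":[0,0,0],"delta_rot":[0,0,0]}]' 1 | grep -E "pos|force|width"
python3 -m creep '[{"translation":[0,0,0],"delta_rot":[0,0,0]},{"translation":[0,0,0],"delta_rot":[0,0,0]},{"translation":[0,0,0],"delta_rot":[0,0,0]},{"translation":[0,0,0],"delta_rot":[0,0,0]}]' | grep -E "pos|force|width"
python3 -m creep '[{"translation":[0,0,1],"delta_rot":[0,0,0]},{"translation":[0,0,2],"delta_rot":[0,0,0]},{"translation":[0,0,3],"delta_rot":[0,0,0]},{"translation":[0,0,3],"delta_rot":[0,0,0]},{"translation":[0,0,3],"delta_rot":[0,0,0]}]' | grep -E "pos|force|width"
python3 -m creep '[{"translation":[-2,-1.5,2],"delta_rot":[0,0,0]},{"translation":[-3,-2,2],"delta_rot":[0,0,0]},{"translation":[-2,-1.5,1],"delta_rot":[0,0,0]},{"translation":[0,0,0],"delta_rot":[0,0,0]},{"translation":[0,0,0],"delta_rot":[0,0,0]}]' | grep -E "pos|force|width"
python3 - <<'E'
from wt import *
im,d,p=grab('wrist','w13.png'); st()
im,_,_=grab('scene','s13f.png'); cv2.imwrite('pics/s13.png',cv2.cvtColor(cv2.resize(im[90:220,230:400],None,fx=4.5,fy=4.5,interpolation=cv2.INTER_CUBIC),cv2.COLOR_RGB2BGR))
E
```

```text
ee_pos: [521.5, -64.1, 105.1]
force: [0.1, 1.4, 0.5]
gripper_width: 67.8
ee_pos: [521.5, -64.0, 105.1]
force: [0.6, 0.5, -0.1]
gripper_width: 91.0
ee_pos: [521.3, -64.0, 227.2]
force: [1.5, -0.1, 0.6]
gripper_width: 91.5
ee_pos: [451.3, -114.5, 276.7]
force: [-0.0, -0.0, 0.5]
gripper_width: 91.0
{'time_s': 25.72, 'qpos': [-15.58, 6.63, 98.14, -0.0, 75.14, 35.88], 'ee_pos': [451.64, -114.02, 275.81], 'ee_rot': [123.96, 89.91, -17.5], 'force': [0.26, -0.23, -0.61], 'gripper_width': 91.21}
```

View pics/w13.png

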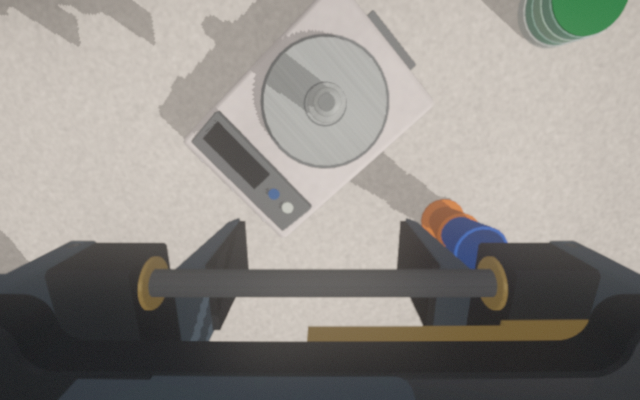

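View pics/s13.png

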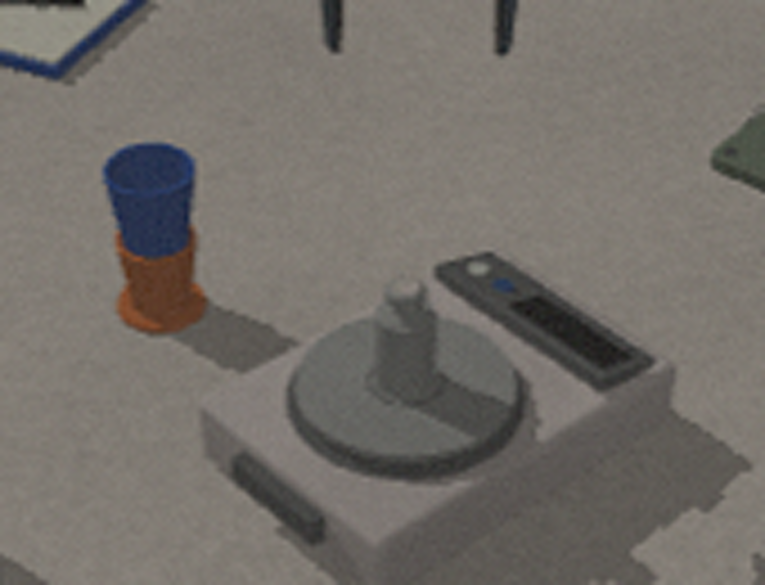

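The weight stands upright in the ring at (325,102), and the beaker is still nested. One numeric check before handing in.

Run:
```python
from pan import *
print('disc',pan(325,101,54,76,69,0,360))
v,u=np.mgrid[60:150,280:370]; P=pts(p,d,np.c_[u.ravel(),v.ravel()])
for lo,hi in((119,132),(138,152)):
    Q=P[(P[:,2]>lo)&(P[:,2]<hi)]; c,r=circ(cv2.convexHull(Q[:,:2].astype(np.float32)).reshape(-1,2)); print(lo,len(Q),c,r,np.median(Q[:,2]),'slope',np.linalg.lstsq(np.c_[Q[:,:2],np.ones(len(Q))],Q[:,2],rcond=None)[0][:2].round(3))
k=(P[:,2]>62)&(P[:,2]<82); print('pan z',np.median(P[k][:,2]))
im,d,p=load('scene'); mb=mask(im,(105,100,30),(125,255,255),(245,115,285,160)); Q=pts(p,d,np.argwhere(mb>0)[:,::-1]); Q=Q[Q[:,2]>111]; print('beaker rim',circ(Q),np.percentile(Q[:,2],97))
s=readout.state(); print(np.abs(s['qvel']).max())
```

```text
disc (array([521.6, -63.5]), np.float64(71.5), 90, np.float64(0.21664703696330906))
119 680 [522.1 -64.7] 18.6 126.10364366243904 slope [-0.  0.]
138 333 [522.3 -64.7] 12.7 144.3982220598906 slope [ 0.007 -0.001]
pan z 71.51650228450575
beaker rim (array([ 507.5, -299.5]), np.float64(28.7)) 119.41420462092958
1.125930774627169
```

```bash
python3 -m creep '[{"translation":[0,0,0],"delta_rot":[0,0,0]},{"translation":[0,0,0],"delta_rot":[0,0,0]},{"translation":[0,0,0],"delta_rot":[0,0,0]}]' | grep -E "time|force"; python3 -c "
from workcell import env; print(env.job_done())"
```

```text
time_s: 26.02
force: [0.1, 0.2, 0.0]
the job is handed in; nothing more can be done
None
```

The job is done and handed in at about 26 s; the hand-in gives no verdict, so what follows is from my own last checks.

- **Beaker:** It is nested in the orange cup with a push of at most about 12 N at the wrist. My last measurements put its foot about 16–18 mm above the bench, its rim level to about 0.01 rad, and its axis within about 2 mm of the cup's. The cup did not move measurably.
- **Steel weight:** It went onto the pan in steps of 0.5–2 mm and was released once the tool force read about 0. It stands within about 1.3 mm of the pan centre, tilted less than 0.01 rad, with the pan sunk about 4.5 mm.
- **Left alone:** Nothing was moved towards the brass weight, bottle or dishes. The brass weight and bottle were still in place when last seen after the weight was lifted. I did not measure their positions again at the end.

Two readings disagreed slightly. The wrist camera and the fixed cameras differ by about 2 mm on absolute position, and for the arm moves I used the wrist camera. Three top-camera fits of the nested beaker and cup were unusable, so I disregarded that view for the check. The final scene-camera reading of the rim height (119 mm, 97th percentile) is a few mm above the plane fits of 116–117.5 mm; I took this as depth noise.

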